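# Set the kiln timer's deep-set keys with a marker

### The arm

A 6-joint arm with a two-finger parallel gripper is mounted at the origin on a cart in front of the work surface, level with it; the furniture and walls round the work are solid. World frame = base frame: x ahead of the robot, y to its left, z up, the work surface at z = 0. Lengths are in m, angles in rad, forces in N, time in s.
With the tool pointing down it reaches from about 0.3 to 0.95 m from the base axis. Payload 3.1 kg.
Tool frame: the origin (TCP) lies at the very end of the fingers, on their centre line; the grasp point (between the pads) lies 19 mm behind it; z points along the fingers, y is the line along which they close (so a half turn about z gives the same grasp; the last joint's range is limited). The gripper opens to 85 mm and grips with 20 to 120 N. Pads are 22 mm wide; open, the fingers measure 114 mm over their backs; the gripper's body (76 mm by 85 mm) begins 54 mm behind the grasp point. The pads swing forward as they close: fully open they stand 13 mm farther back than shut.
Start: joints at [1.272, 0.308, 1.634, -0, 1.2, -0.07], TCP at [0.142, 0.609, 0.231] pointing down, gripper open.
Joint ranges: [-3.06, 3.06], [-0.79, 1.96], [0.05, 2.63], [-1.19, 4.34], [0.05, 2.64], [-2.94, 2.94]. Speed limits (rad/s): [2.79, 2.79, 3.14, 3.14, 3.14, 3.14].

### API

Orientations are given as a rotation vector (axis times angle).
In Python, from cell import bot, eyes, job gives the robot as it stands. The module is installed in compiled form; this text tells all that it offers.
- The arm moves only by the tool step_arm, never from a script. Its argument "steps" is a list of rows, each an object with "offset": the shift along the tool's x, y, z in cm, a list of three; "roll": the turn about the tool's z in degrees. A call has 1 to 12 rows; each row shifts and turns the commanded pose from where the row before left it, along the tool's axes as they then stand; what a row does not reach is not made up. A row lasts 1/10 s, in which the tool goes at most 50 mm and 8.59 degrees, less where a joint would pass 70% of its speed; a pose out of reach is approached as far as the arm can. A call with a gripper value outside its range is refused whole. "fingers" is the gripper command: -1 is fully open, 1 is shut, values between are in proportion, set as the call begins (left out, the last holds). The fingers move at their own pace and stop on an object; the grip force is fixed at half the most. Time passes only in rows, so rows that do not move let the fingers close. It gives the time, the measured TCP pose, the force, the opening and the grip force at its end, in the units of the state.
- bot.sense(): the state, without advancing time (a new reading comes with each control period).
- eyes.grab_frame(name): name is "scene" or "side" or "wrist"; returns a dict with "pixels" (400x640x3 uint8, blue, green, red), "mtx" (3x3 intrinsics, pixels), "R" (3x3) and "t" (3): a world point X has camera coordinates R X + t; the wrist camera has in their place "hand_eye" (4x4, takes a point from camera to tool coordinates, whose origin is the TCP and whose axes are the flange's). Camera axes: x right, y down, z forward; pixel columns grow to the right and rows downward; lengths in m; the calibration is good to about 2 mm. The wrist camera is an equidistant fisheye: a pixel r from the principal point sees the ray r / f radians off the axis. A picture is of the moment at which its call begins: read the wrist's pose just before it. There is no depth.
- job.sign_off(): hands the job in; it is judged then, once.
The state is a dict: "clock": time; "joint_positions": joint angles; "qd": joint speeds; "joint_torque": joint torques, N m; "eef_pos": TCP position; "eef_rot": TCP orientation; "force": force on the tool from outside, world axes, zero at the start; "moment": the same for the moment, N m; "opening": opening from 0.0 (shut) to 1.0 (fully open); "gripper_force": force on a finger pad.
Only numpy, scipy, OpenCV 4.12 (cv2) and the standard library are available. Lean on these libraries where they do the work, as an engineer would, in place of code of your own. Each camera call takes 0.05 s, during which the arm holds its last target. There are 200 camera calls.

### The job

The kiln timer's three keys sit too deep for fingers, so use the blue-and-white marker: first lay it in the sloping wooden rest and let go, then take it again by its raised end. With the marker's lower end press the three keys fully down one at a time, letting each come up again: first the round one, then the square one, last the triangular one. Finally lay the marker back in the sloping rest and leave the tape, the wood block and the small dark jar where they are.

Things in the scene. Friction and masses are not known exactly. Their poses are not given: they have to be found in the camera images.
- marker: loose blue-and-white marker pen, a rod 135 mm long and about 16 mm thick, 20 g, at first lying flat on the desk, its length running roughly left and right as the robot sees it. Its y axis runs along the rod; at the start its z axis points up. It may roll about its own axis. The origin lies on its skin at mid-length, 8 mm from the centre line, so use point marker_mid. Either end may go down and press
- marker_mid (a point): the middle of the marker, on its centre line; the ends are 68 mm from it along the marker's y axis, both ways
- rest: fixed dark wooden marker rest: base plate 115 x 64 x 10 mm carrying a sloping V trough. Origin at the centre of the base's underside on the desk; z up; the trough rises at 45 degrees towards the rest's +x, which points roughly to the robot's left
- cradle: the rest's V trough. Origin at its low end, on the centre line of a marker lying in it, against the end stop (x = 0), 30 mm above the desk. x runs up the 45 degree slope, y is level, z points out of the open side. The V is 73 mm long, 42 mm wide at its mouth; its edges reach 8 mm above the centre line. The upper 60 mm of a marker lying home is free in the air, to be gripped from above
- cradle_mid (a point): where the middle of the marker (point marker_mid) is when it lies home in the trough, whichever end is down
- timer: fixed kiln timer: a low grey console with a dark display strip along the robot's side of its top, 110 mm (x) by 240 mm (y), 34 mm high. Origin at the centre of its underside; x points roughly away from the robot, z up
- round_unit: fixed on the timer's top: a black collar, round outside and inside, 42 mm outside and 32 mm inside diameter, 22 mm high, open at the top, a white spring key of the same outline sunk in it. Origin: centre of the collar's underside, 34 mm above the desk. The three units stand in a row along the timer's y axis, 72 mm apart, in any order
- square_unit: fixed on the timer's top: a black collar, square, 42 mm outside and 32 mm inside, 22 mm high, open at the top, a white spring key of the same outline sunk in it. Origin: centre of the collar's underside, 34 mm above the desk. The three units stand in a row along the timer's y axis, 72 mm apart, in any order
- triangle_unit: fixed on the timer's top: a black collar, an equal-sided triangle, its sides 73 mm outside and 55 mm inside (a 32 mm circle fits inside), one side facing the robot and a corner pointing along the timer's +x, 22 mm high, open at the top, a white spring key of the same outline sunk in it. Origin: centre of the collar's underside, 34 mm above the desk. The three units stand in a row along the timer's y axis, 72 mm apart, in any order
- round_key_top (a point): centre of the top face of the round key; when the key is up this lies 45 mm above the desk, 11 mm below the collar's rim; it goes down with the key. The key's face is at least 24 mm across
- square_key_top (a point): centre of the top face of the square key; when the key is up this lies 45 mm above the desk, 11 mm below the collar's rim; it goes down with the key. The key's face is at least 24 mm across
- triangle_key_top (a point): centre of the top face of the triangle key; when the key is up this lies 45 mm above the desk, 11 mm below the collar's rim; it goes down with the key. The key's face is at least 24 mm across
- round_key (a joint): how far the round key is pressed, m: 0 up, 0.008 fully down; more than 0.005 held for 0.1 s counts as a press. A spring pushes it up with 1.4 N at the top and 5 N at the bottom
- square_key (a joint): how far the square key is pressed, m: 0 up, 0.008 fully down; more than 0.005 held for 0.1 s counts as a press. A spring pushes it up with 1.4 N at the top and 5 N at the bottom
- triangle_key (a joint): how far the triangle key is pressed, m: 0 up, 0.008 fully down; more than 0.005 held for 0.1 s counts as a press. A spring pushes it up with 1.4 N at the top and 5 N at the bottom
- masking_tape: loose roll of cream masking tape, 98 mm across, 25 mm high, a bystander; origin at the centre of its underside
- wood_block: loose brown wooden sanding block, 45 x 75 x 35 mm, a bystander; origin at the centre of its underside
- gold_jar: loose small dark round jar, 51 mm across, 44 mm high, a bystander; origin at the centre of its underside

How it is judged:
On the way, in this order (a step that is already met when the one before it is completed fails the run):
1. the marker lies in the sloping rest, let go (distance between marker_mid and cradle_mid below 0.015 m and angle between the y axis of marker and the x axis of cradle, either way round below 0.2 rad and contact force between the fingers and marker below 0.1 N and linear speed of marker below 0.03 m/s), for 0.3 s.
2. the round key is pressed down with the marker, the other two keys being up (value of joint round_key above 0.005 m and contact force between marker and round_unit above 0.5 N and value of joint each of square_key, triangle_key below 0.002 m), for 0.1 s.
3. the square key is pressed down with the marker, the other two keys being up (value of joint square_key above 0.005 m and contact force between marker and square_unit above 0.5 N and value of joint each of round_key, triangle_key below 0.002 m), for 0.1 s.
4. the triangle key is pressed down with the marker, the other two keys being up (value of joint triangle_key above 0.005 m and contact force between marker and triangle_unit above 0.5 N and value of joint each of round_key, square_key below 0.002 m), for 0.1 s.
At the end, for the whole second after the job is handed in: The marker lies released and still in the sloping rest's trough, its middle within 15 mm of its home point and its length within 0.2 rad of the slope, either end down; all three keys are up (pressed by less than 2 mm) (all of step 1 and value of joint each of round_key, square_key, triangle_key below 0.002 m); the robot touches nothing.
It fails at once if two keys are pressed at the same time (value of joint each of round_key, square_key above 0.003 m or value of joint each of round_key, triangle_key above 0.003 m or value of joint each of square_key, triangle_key above 0.003 m).
It fails at once if the tape, the wood block or the dark jar is moved by more than 30 mm (distance of any of masking_tape, wood_block, gold_jar from where it was at the start of the episode above 0.03 m).
It also fails if it takes over 61 s, if anything falls off the work surface, if the arm or the gripper's body presses on something with over 40 N, if the wrist force passes 120 N, or if a joint passes its speed limit or range.

## Working session

There is one attempt and no reset: what is moved stays moved. The work goes in short steps, Python scripts to look and compute and a tool call to move; the robot and the scene stay as the last step left them, time stands still between calls to the robot, and variables do not carry over. Pictures are saved under pics/ and viewed, at most 10 in all, crops included, and the job is handed in when it is done.

Besides the shell and the picture viewer there is one more tool, called after "Emit:" by a JSON object that holds its "fn" and its "kwargs". step_arm: Moves the arm, as the interface text tells. Its arguments: {"type":"object","properties":{"steps":{"type":"array","items":{"type":"object","properties":{"offset":{"type":"array","items":{"type":"number"}},"roll":{"type":"number"}}}},"fingers":{"type":"number"}},"required":["steps"]}

```bash
mkdir -p pics; cat > h.py <<'E'
import numpy as np, cv2
from scipy.spatial.transform import Rotation as Ro
from cell import bot, eyes, job
def ray(f,uv):
    K=f["mtx"];R=np.array(f["R"]);t=np.array(f["t"])
    d=R.T@np.linalg.solve(np.array(K),np.array([uv[0],uv[1],1.0])); return -R.T@t,d
def onz(f,uv,z):
    c,d=ray(f,uv); return c+d*(z-c[2])/d[2]
def wray(f,s,uv):
    K=np.array(f["mtx"]);x=(uv[0]-K[0,2])/K[0,0];y=(uv[1]-K[1,2])/K[1,1];r=np.hypot(x,y)+1e-12
    d=np.array([np.sin(r)*x/r,np.sin(r)*y/r,np.cos(r)]);H=np.array(f["hand_eye"]);T=Ro.from_rotvec(s["eef_rot"]).as_matrix()
    return T@H[:3,3]+np.array(s["eef_pos"]),T@H[:3,:3]@d
def wz(f,s,uv,z):
    c,d=wray(f,s,uv);return c+d*(z-c[2])/d[2]
def proj(f,X):
    p=np.array(f["mtx"])@(np.array(f["R"])@np.array(X)+np.array(f["t"]));return p[:2]/p[2]
E
python3 - <<'E'
from h import *
s=bot.sense();print(s["eef_pos"],s["eef_rot"],s["clock"])
print(Ro.from_rotvec(s["eef_rot"]).as_matrix().round(3))
a=[]
for n in("scene","side","wrist"):
    f=eyes.grab_frame(n);cv2.imwrite(f"pics/{n}0.png",f["pixels"]);np.save(n+"0.npy",f,allow_pickle=True)
    if n!="wrist": print(n,(-np.array(f["R"]).T@f["t"]).round(3))
    else: print(np.array(f["hand_eye"]).round(3),f["mtx"])
E
```

```text
[0.14153614 0.60791055 0.2300389 ] [-0.35853317 -3.12064642  0.00358729] 0.0
[[-0.974  0.227 -0.001]
 [ 0.227  0.974 -0.002]
 [ 0.    -0.002 -1.   ]]
scene [ 0.053 -0.494  0.84 ]
side [0.044 1.1   0.508]
[[-0.    -0.946 -0.326  0.083]
 [ 1.    -0.     0.     0.001]
 [-0.    -0.326  0.946 -0.143]
 [ 0.     0.     0.     1.   ]] [[309.70691629   0.         323.11091408]
 [  0.         309.70691629 200.32028912]
 [  0.           0.           1.        ]]
```

View pics/scene0.png

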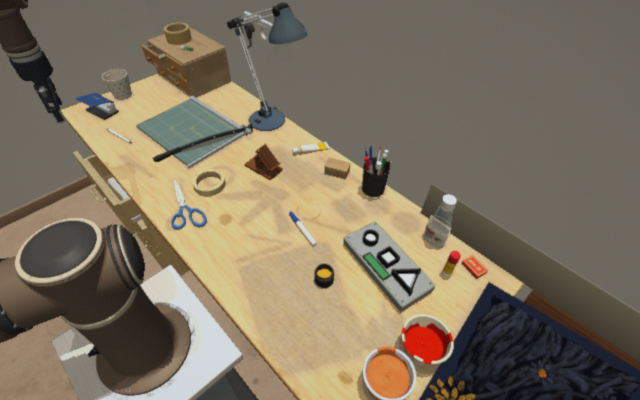

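View pics/side0.png

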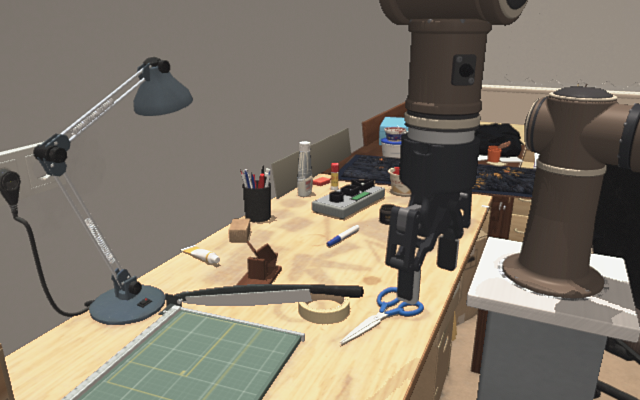

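The scene view shows the marker from (291,213) to (315,244), the rest near (264,163), and the timer keys: round (371,237), square (388,257), triangle (405,281). The jar is at (324,275) and the tape at (209,183). The side view confirms this layout.

```bash
python3 - <<'E'
from h import *
f=np.load("scene0.npy",allow_pickle=True).item()
for n,uv,z in [("m1",(291,213),.008),("m2",(315,244),.008),("rest",(264,170),.0),("round",(371,237),.056),("sq",(388,257),.056),("tri",(405,281),.056),("jar",(324,275),.022),("tape",(209,183),.012),("block",(337,169),.02)]:
    print(n,onz(f,uv,z).round(3))
im=f["pixels"]
c=cv2.resize(im[130:320,235:440],None,fx=3.1,fy=3.1,interpolation=cv2.INTER_CUBIC);
g=np.load("side0.npy",allow_pickle=True).item()
d=cv2.resize(g["pixels"][225:300,225:365],None,fx=4.4,fy=4.4,interpolation=cv2.INTER_CUBIC)
cv2.imwrite("pics/c1.png",c);cv2.imwrite("pics/d1.png",d);print(c.shape,d.shape)
E
```

```text
m1 [0.489 0.071 0.008]
m2 [ 0.465 -0.057  0.008]
rest [0.549 0.277 0.   ]
round [ 0.563 -0.165  0.056]
sq [ 0.547 -0.235  0.056]
tri [ 0.524 -0.306  0.056]
jar [ 0.41  -0.149  0.022]
tape [0.381 0.335 0.012]
block [0.711 0.104 0.02 ]
(589, 636, 3) (330, 616, 3)
```

View pics/c1.png

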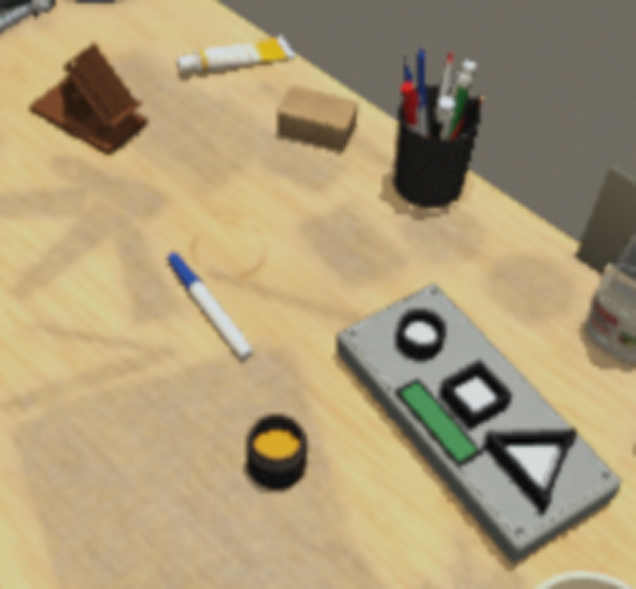

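The crop shows the rest clearly, rising to the left. The order along the timer, left to right, is round, square, triangle. On the way to the marker I'll stop near the rest for a wrist view.

Emit:
{"fn": "step_arm", "kwargs": {"steps": [{"offset": [-4, -2.5, 0]}, {"offset": [-4, -2.5, 0]}, {"offset": [-4, -2.5, 0]}, {"offset": [-4, -2.5, 0]}, {"offset": [-4, -2.5, 0]}, {"offset": [-4, -2.5, 0]}, {"offset": [-4, -2.5, 0]}, {"offset": [-4, -2.5, 0]}, {"offset": [-4, -2.5, 0]}, {"offset": [-4, -2.5, 0]}, {"offset": [0, 0, 0]}], "fingers": -1}}

```text
$.steps[0]: bad value
```

```bash
python3 - <<'E'
from h import *
s=bot.sense();f=eyes.grab_frame("wrist");f["s"]=s;np.save("w1.npy",f,allow_pickle=True)
print(s["eef_pos"].round(3),Ro.from_rotvec(s["eef_rot"]).as_matrix().round(3)[:,0],s["clock"])
cv2.imwrite("pics/w1.png",f["pixels"])
E
```

```text
[0.142 0.608 0.23 ] [-0.974  0.227  0.   ] 0.15
```

View pics/w1.png

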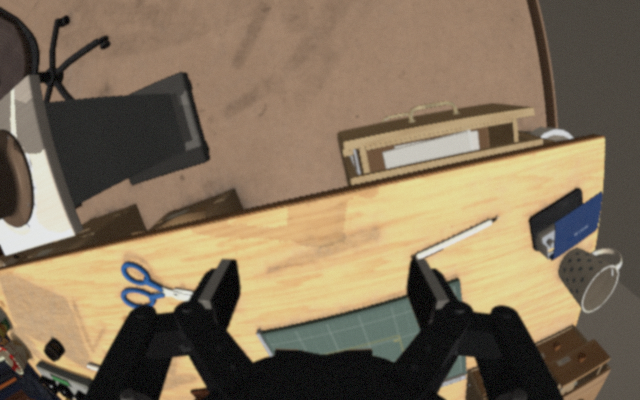

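The move was refused because every row needs a roll, so this wrist view is only from the start pose: fingers at the bottom, nothing useful in it. I'll resend the move with rolls.

Emit:
{"fn": "step_arm", "kwargs": {"steps": [{"offset": [-4, -2.5, 0], "roll": 0}, {"offset": [-4, -2.5, 0], "roll": 0}, {"offset": [-4, -2.5, 0], "roll": 0}, {"offset": [-4, -2.5, 0], "roll": 0}, {"offset": [-4, -2.5, 0], "roll": 0}, {"offset": [-4, -2.5, 0], "roll": 0}, {"offset": [-4, -2.5, 0], "roll": 0}, {"offset": [-4, -2.5, 0], "roll": 0}, {"offset": [-4, -2.5, 0], "roll": 0}, {"offset": [0, 0, 0], "roll": 0}], "fingers": -1}}

```text
clock: 1.2
eef_pos: [0.4451, 0.304, 0.2314]
eef_rot: [0.368, 3.117, -0.002]
force: [-0.3, -0.5, -0.4]
opening: 1.002
gripper_force: 0.0
```

```bash
python3 - <<'E'
from h import *
s=bot.sense();f=eyes.grab_frame("wrist");f["s"]=s;np.save("w1.npy",f,allow_pickle=True)
print(s["eef_pos"].round(3),Ro.from_rotvec(s["eef_rot"]).as_matrix().round(3)[:,0],s["clock"])
cv2.imwrite("pics/w2.png",f["pixels"])
E
```

```text
[0.445 0.304 0.231] [-0.972  0.233 -0.003] 1.2
```

View pics/w2.png

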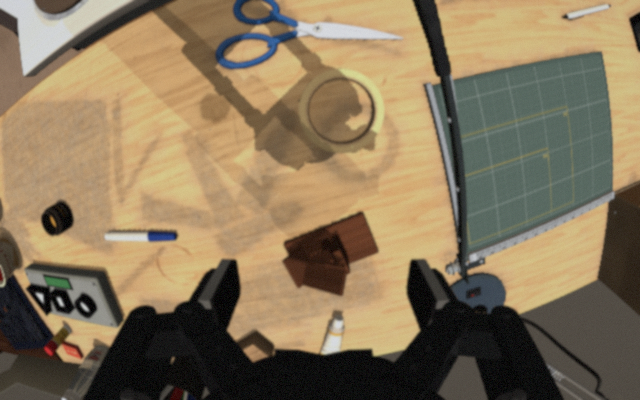

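The wrist view shows the marker from (105,236) to (177,236), the rest at about (330,252), the tape at (342,110) and the timer at (75,295). I'll zoom on the rest.

```bash
python3 - <<'E'
from h import *
f=np.load("w1.npy",allow_pickle=True).item();s=f["s"]
g=np.load("scene0.npy",allow_pickle=True).item();k=np.load("side0.npy",allow_pickle=True).item()
a=cv2.resize(f["pixels"][205:305,275:390],(575,500),interpolation=cv2.INTER_CUBIC)
def grid(a,x0,y0,k):
    for i in range(0,a.shape[1]//k,10): cv2.putText(a,str(x0+i),(i*k,10),0,.35,(0,255,0),1);cv2.line(a,(i*k,12),(i*k,18),(0,255,0),1)
    for i in range(0,a.shape[0]//k,10): cv2.putText(a,str(y0+i),(0,i*k+4),0,.35,(0,255,255),1)
grid(a,275,205,5)
b=cv2.resize(g["pixels"][140:185,242:287],(225,225),interpolation=cv2.INTER_CUBIC)
c=cv2.resize(k["pixels"][238:296,232:287],(220,232),interpolation=cv2.INTER_CUBIC)
grid(b,242,140,5);grid(c,232,238,4)
o=np.zeros((500,800,3),np.uint8);o[:,:575]=a;o[:225,575:]=b;o[250:482,575:795]=c
cv2.imwrite("pics/r.png",o)
for n,uv in [("m1",(105,236)),("m2",(177,236))]: print(n,wz(f,s,uv,.008).round(3))
for n,uv in [("round",(84,305)),("sq",(62,303)),("tri",(40,298))]: print(n,wz(f,s,uv,.056).round(3))
E
```

```text
m1 [ 0.466 -0.058  0.008]
m2 [0.492 0.08  0.008]
round [ 0.561 -0.145  0.056]
sq [ 0.554 -0.212  0.056]
tri [ 0.54  -0.286  0.056]
```

View pics/r.png

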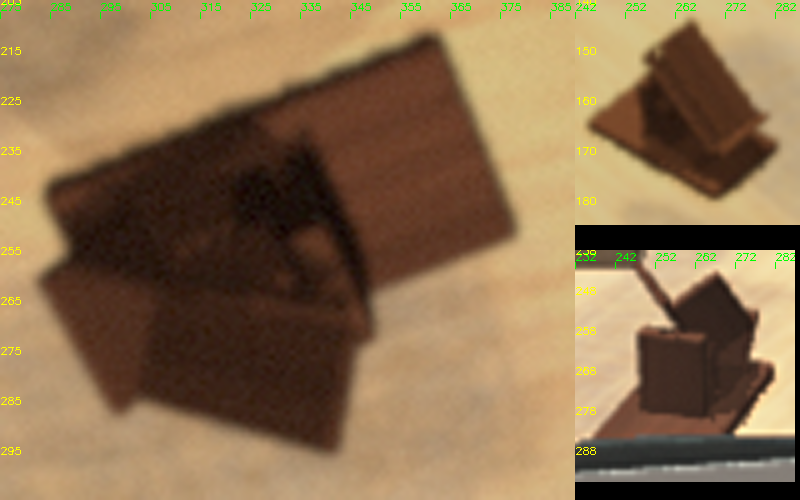

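The crop shows the base plate corners at (283,242), (362,212) and (378,252). The far V edge seems to run from (298,287), low, to (343,295), high, and the high-end rim to (338,233).

```bash
python3 - <<'E'
from h import *
f=np.load("w1.npy",allow_pickle=True).item();s=f["s"];g=np.load("scene0.npy",allow_pickle=True).item()
P=[wz(f,s,u,.01) for u in ((283.5,242),(362,212),(378,252))]
A,B,C=P;c=(A+C)/2;x=(B-A);print(np.linalg.norm(B-A),np.linalg.norm(C-B));x/=np.linalg.norm(x);y=np.array([-x[1],x[0],0])
print("c",c.round(3),"x",x.round(3))
# scene base corners: left (244.5,165), bottom(270,179), right(283,169)
for u in ((244.5,164.5),(270.5,179),(283,169)):
    p=onz(g,u,.01)-c;print("scene",(p@x).round(3),(p@y).round(3))
c0=wray(f,s,(300,200))[0];print(c0.round(3))
for n,u,z in (("farlow",(298,287),.036),("farhigh",(343,295),.087),("nearhigh",(338,233),.087),("nearlow",(283.5,260),.036),("349,272",(349,272),.072)):
    p=wz(f,s,u,z)-c;print(n,(p@x).round(3),(p@y).round(3))
for u,z in (((265.5,144.5),.087),((257,152),.087),((281,163),.036),((271.5,170),.036)):
    p=onz(g,u,z)-c;print("sc",(p@x).round(3),(p@y).round(3))
E
```

```text
0.11017658290072922 0.06312658884167455
c [0.554 0.29  0.01 ] x [-0.161  0.987  0.   ]
scene 0.048 0.034
scene -0.065 0.032
scene -0.065 -0.027
[0.365 0.324 0.374]
farlow -0.058 -0.026
farhigh 0.003 -0.024
nearhigh 0.026 0.051
nearlow -0.058 0.019
349,272 0.018 -0.007
sc -0.007 -0.018
sc -0.011 0.024
sc -0.062 -0.024
sc -0.06 0.019
```

Emit:
{"fn": "step_arm", "kwargs": {"steps": [{"offset": [-1.46, -4.57, 0], "roll": 0}, {"offset": [-1.46, -4.57, 0], "roll": 0}, {"offset": [-1.46, -4.57, 0], "roll": 0}, {"offset": [-1.46, -4.57, 0], "roll": 0}, {"offset": [-1.46, -4.57, 0], "roll": 0}, {"offset": [-1.46, -4.57, 0], "roll": 0}, {"offset": [-1.46, -4.57, 0], "roll": 0}, {"offset": [0, 0, 0], "roll": 8}, {"offset": [0, 0, 0], "roll": 8}, {"offset": [0, 0, 0], "roll": 8}, {"offset": [0, 0, 0], "roll": 8}, {"offset": [0, 0, 0], "roll": 8}]}}

```text
clock: 2.45
eef_pos: [0.468, -0.0254, 0.2311]
eef_rot: [-1.41, -2.806, -0.001]
force: [1.0, -1.2, 0.5]
opening: 0.999
gripper_force: 0.0
```

Emit:
{"fn": "step_arm", "kwargs": {"steps": [{"offset": [0, 0, 2], "roll": 8}, {"offset": [0, 0, 2], "roll": 8}, {"offset": [0, 0, 3], "roll": 8}, {"offset": [0, 0, 3], "roll": 8}, {"offset": [0, 0, 3], "roll": 8}, {"offset": [0, 0, 3], "roll": 7.5}, {"offset": [0, 0, 0], "roll": 0}]}}

```text
clock: 3.15
eef_pos: [0.4638, -0.0249, 0.0675]
eef_rot: [-2.41, -2.004, 0.01]
force: [-1.0, 0.1, -0.5]
opening: 0.997
gripper_force: 0.0
```

```bash
cat > st.py <<'E'
from h import *
def st():
    s=bot.sense();R=Ro.from_rotvec(s["eef_rot"]).as_matrix()
    print("t",s["clock"],"p",s["eef_pos"].round(4),"xa",np.degrees(np.arctan2(R[1,0],R[0,0])).round(1),"F",s["force"].round(1),"op",round(s["opening"],3),"q6",s["joint_positions"][5].round(2),"q1",s["joint_positions"][0].round(2));return s,R
E
python3 - <<'E'
from st import *
s,R=st();f=eyes.grab_frame("scene");np.save("s1.npy",f,allow_pickle=True)
w=eyes.grab_frame("wrist");w["s"]=s;np.save("w2.npy",w,allow_pickle=True)
im=w["pixels"];h=cv2.cvtColor(im,cv2.COLOR_BGR2HSV)
def big(m):
    c,_=cv2.findContours(m,0,2);c=sorted(c,key=cv2.contourArea)[-3:]
    for k in c: print(cv2.contourArea(k),cv2.minAreaRect(k),[wz(w,s,p,.008).round(3) for p in [cv2.minAreaRect(k)[0]]])
big(cv2.inRange(h,(100,120,60),(130,255,255)))
cv2.imwrite("pics/w3.png",im)
E
```

```text
t 3.15 p [ 0.4638 -0.0249  0.0675] xa 79.5 F [-1.   0.1 -0.5] op 0.997 q6 0.04 q1 -0.15
1183.5 ((333.0, 102.0), (68.0, 20.0), 90.0) [array([0.486, 0.054, 0.008])]
```

View pics/w3.png

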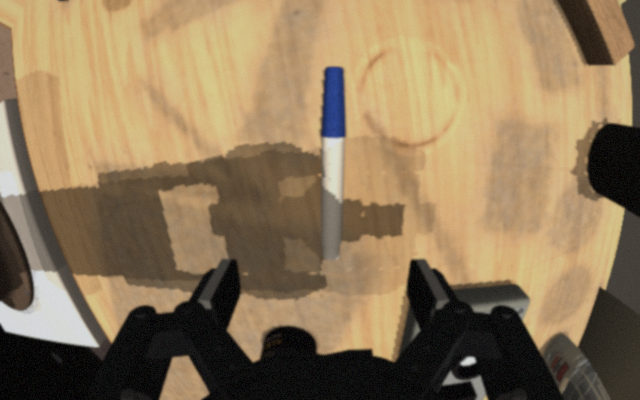

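The marker runs from its blue end at (335,67) to its white end at (331,257), well aligned between the fingers.

```bash
python3 - <<'E'
from h import *
w=np.load("w2.npy",allow_pickle=True).item();s=w["s"];R=Ro.from_rotvec(s["eef_rot"]).as_matrix()
a=wz(w,s,(334.5,68),.008);b=wz(w,s,(331,257),.008);print(a,b,np.linalg.norm(a-b))
u=(b-a)/np.linalg.norm(a-b);m=(a+b)/2;g=m+u*.041
print(np.degrees(np.arctan2(-u[1],-u[0])),m,g,(R.T@(g-s["eef_pos"])).round(4))
E
```

```text
[0.49079108 0.07619495 0.008     ] [ 0.46504495 -0.05496562  0.008     ] 0.13366360062545474
78.89434527745598 [0.47791801 0.01061467 0.008     ] [ 0.47002064 -0.02961755  0.008     ] [-0.0036  0.0076  0.0594]
```

Emit:
{"fn": "step_arm", "kwargs": {"steps": [{"offset": [-0.36, 0.76, 2], "roll": 0.5}, {"offset": [0, 0, 2], "roll": 0}, {"offset": [0, 0, 1.5], "roll": 0}, {"offset": [0, 0, 0.7], "roll": 0}, {"offset": [0, 0, 0.2], "roll": 0}, {"offset": [0, 0, 0], "roll": 0}]}}

```text
clock: 3.85
eef_pos: [0.4762, -0.0317, 0.0083]
eef_rot: [2.424, 1.996, 0.002]
force: [0.5, -0.6, -0.3]
opening: 1.003
gripper_force: 0.0
```

Emit:
{"fn": "step_arm", "kwargs": {"steps": [{"offset": [0, 0, 0], "roll": 0}, {"offset": [0, 0, 0], "roll": 0}, {"offset": [0, 0, 0], "roll": 0}, {"offset": [0, 0, 0], "roll": 0}, {"offset": [0, 0, 0], "roll": 0}, {"offset": [0, 0, 0], "roll": 0}, {"offset": [0, 0, 0], "roll": 0}, {"offset": [0, 0, 0], "roll": 0}], "fingers": 1}}

```text
clock: 4.65
eef_pos: [0.4756, -0.0319, 0.0076]
eef_rot: [2.426, 1.996, 0.001]
force: [-0.5, 0.2, 5.1]
opening: 0.125
gripper_force: 58.6
```

Emit:
{"fn": "step_arm", "kwargs": {"steps": [{"offset": [0, 0, -2], "roll": 0}, {"offset": [0, 0, -3], "roll": 0}, {"offset": [0, 0, -4], "roll": 0}, {"offset": [0, 0, -4], "roll": 0}, {"offset": [0, 0, 0], "roll": 0}]}}

```text
clock: 5.15
eef_pos: [0.4799, -0.0324, 0.1426]
eef_rot: [2.419, 1.99, 0.012]
force: [1.5, -0.3, 0.6]
opening: 0.123
gripper_force: 58.4
```

```bash
python3 - <<'E'
from st import *
s,R=st();w=eyes.grab_frame("wrist");w["s"]=s;np.save("w3.npy",w,allow_pickle=True)
g=eyes.grab_frame("scene");np.save("s3.npy",g,allow_pickle=True);k=eyes.grab_frame("side")
f0=np.load("s1.npy",allow_pickle=True).item()
a=cv2.resize(w["pixels"],(480,300));b=cv2.resize(g["pixels"][180:330,240:450],(420,300),interpolation=2)
c=cv2.resize(k["pixels"][140:260,280:480],(480,288),interpolation=2)
o=np.zeros((600,800,3),np.uint8);o[:300,:480]=a;o[:300,480:]=b[:,:320];o[300:588,:480]=c
t=cv2.resize(w["pixels"][270:400,400:540],(320,297),interpolation=2);o[300:597,480:]=t
cv2.imwrite("pics/o1.png",o)
E
```

```text
t 5.15 p [ 0.4799 -0.0324  0.1426] xa 78.9 F [ 1.5 -0.3  0.6] op 0.123 q6 0.04 q1 -0.16
```

View pics/o1.png

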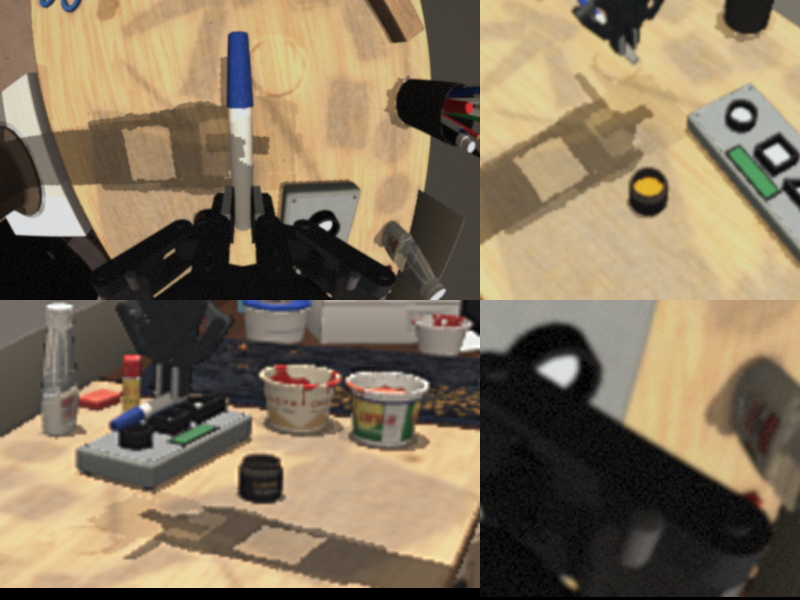

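The composite shows the marker held level, but right at the fingertips. I'll set it down and regrip deeper.

Emit:
{"fn": "step_arm", "kwargs": {"steps": [{"offset": [0, 0, 4.5], "roll": 0}, {"offset": [0, 0, 4.5], "roll": 0}, {"offset": [0, 0, 2.5], "roll": 0}, {"offset": [0, 0, 1.3], "roll": 0}, {"offset": [0, 0, 0.5], "roll": 0}, {"offset": [0, 0, 0], "roll": 0}]}}

```text
clock: 5.9
eef_pos: [0.4704, -0.031, 0.0045]
eef_rot: [-2.417, -1.992, 0.014]
force: [-10.8, 1.3, 23.2]
opening: 0.121
gripper_force: 76.5
```

Emit:
{"fn": "step_arm", "kwargs": {"steps": [{"offset": [0, 0, 0], "roll": 0}, {"offset": [0, 0, 0], "roll": 0}, {"offset": [0, 0, 0], "roll": 0}, {"offset": [0, 0, 0.2], "roll": 0}, {"offset": [0, 0, 0.2], "roll": 0}, {"offset": [0, 0, 0.2], "roll": 0}, {"offset": [0, 0, 0], "roll": 0}], "fingers": 0.2}}

```text
clock: 6.6
eef_pos: [0.4752, -0.0318, -0.0008]
eef_rot: [-2.425, -1.995, 0.001]
force: [-3.2, 0.1, 10.6]
opening: 0.399
gripper_force: 5.6
```

Emit:
{"fn": "step_arm", "kwargs": {"steps": [{"offset": [0, 0, -0.2], "roll": 0}, {"offset": [0, 0, 0], "roll": 0}, {"offset": [0, 0, 0], "roll": 0}, {"offset": [0, 0, 0], "roll": 0}, {"offset": [0, 0, 0], "roll": 0}, {"offset": [0, 0, 0], "roll": 0}], "fingers": 1}}

```text
clock: 7.2
eef_pos: [0.4759, -0.0318, 0.0009]
eef_rot: [2.425, 1.996, 0.001]
force: [-1.2, 0.4, 7.2]
opening: 0.136
gripper_force: 58.1
```

Emit:
{"fn": "step_arm", "kwargs": {"steps": [{"offset": [0, 0, -2], "roll": 0}, {"offset": [0, 0, -3.5], "roll": 0}, {"offset": [0, 0, -4], "roll": 0}, {"offset": [0, 0, -3], "roll": 0}, {"offset": [0, 0, 0], "roll": 0}]}}

```text
clock: 7.7
eef_pos: [0.4791, -0.0323, 0.1296]
eef_rot: [2.42, 1.991, 0.01]
force: [0.2, 0.3, 0.1]
opening: 0.128
gripper_force: 58.4
```

```bash
python3 - <<'E'
from st import *
s,R=st();print(R[:,2])
f=np.load("scene0.npy",allow_pickle=True).item()
P=np.array([onz(f,(235+u/3.1,130+v/3.1),.056)[:2] for u,v in((420,334),(476,394),(536,458))]);print(P.round(4))
w=eyes.grab_frame("wrist");w["s"]=s;np.save("w4.npy",w,allow_pickle=True)
h=cv2.cvtColor(w["pixels"],cv2.COLOR_BGR2HSV)
k,_=cv2.findContours(cv2.inRange(h,(100,120,60),(130,255,255)),0,2);k=max(k,key=cv2.contourArea);print(cv2.minAreaRect(k),cv2.boundingRect(k))
E
```

```text
t 7.7 p [ 0.4791 -0.0323  0.1296] xa 78.9 F [0.2 0.3 0.1] op 0.128 q6 0.04 q1 -0.16
[ 0.00964105 -0.00151274 -0.99995238]
[[ 0.56   -0.1656]
 [ 0.5478 -0.2359]
 [ 0.5359 -0.3049]]
((320.0, 92.5), (105.0, 34.0), 90.0) (303, 40, 35, 106)
```

Emit:
{"fn": "step_arm", "kwargs": {"steps": [{"offset": [-1.88, 2.61, 0], "roll": 0}, {"offset": [-1.88, 2.61, 0], "roll": 0}, {"offset": [-1.88, 2.61, 1], "roll": 0}, {"offset": [-1.88, 2.61, 2], "roll": 0}, {"offset": [0, 0, 2], "roll": 0}, {"offset": [0, 0, 0], "roll": 0}]}}

```text
clock: 8.35
eef_pos: [0.5589, -0.125, 0.0698]
eef_rot: [-2.42, -1.989, 0.009]
force: [-1.0, -0.3, 0.0]
opening: 0.133
gripper_force: 58.4
```

```bash
python3 - <<'E'
from st import *
s,R=st()
g=np.array([.567,-.126,.075])-s["eef_pos"];print((R.T@g*100).round(2))
f=eyes.grab_frame("scene");np.save("s4.npy",f,allow_pickle=True)
w=eyes.grab_frame("wrist");w["s"]=s;np.save("w5.npy",w,allow_pickle=True)
h=cv2.cvtColor(w["pixels"],cv2.COLOR_BGR2HSV)
k,_=cv2.findContours(cv2.inRange(h,(100,120,60),(130,255,255)),0,2);k=max(k,key=cv2.contourArea);print(cv2.boundingRect(k))
E
```

```text
t 8.35 p [ 0.5589 -0.125   0.0698] xa 78.8 F [-1.  -0.3  0. ] op 0.133 q6 -0.1 q1 -0.3
[ 0.06  0.81 -0.53]
(303, 40, 35, 106)
```

Emit:
{"fn": "step_arm", "kwargs": {"steps": [{"offset": [0, 0.6, 0.5], "roll": 0}, {"offset": [0, 0, 0.4], "roll": 0}, {"offset": [0, 0, 0.4], "roll": 0}, {"offset": [0, 0, 0.4], "roll": 0}, {"offset": [0, 0, 0], "roll": 0}]}}

```text
clock: 8.95
eef_pos: [0.5684, -0.1265, 0.0578]
eef_rot: [-2.425, -1.996, 0.001]
force: [0.8, -0.5, -0.4]
opening: 0.136
gripper_force: 58.4
```

```bash
cat > mk.py <<'E'
from st import *
def blue(w):
    h=cv2.cvtColor(w["pixels"],cv2.COLOR_BGR2HSV)
    k,_=cv2.findContours(cv2.inRange(h,(100,120,60),(130,255,255)),0,2);k=max(k,key=cv2.contourArea);return cv2.boundingRect(k)
# tool-frame position of blue end from its (top-mid) pixel at distance L along the rod from the grip point g (tool frame) in tool xz plane
def look():
    s,R=st();w=eyes.grab_frame("wrist");b=blue(w);uv=(b[0]+b[2]/2,b[1]);c,d=wray(w,s,uv)
    c=R.T@(c-s["eef_pos"]);d=R.T@d;print("blue",b)
    for L in(.105,.110,.115):
        # |c+k d - g|=L, g=(0,0,-.008)
        g=np.array([0,0,-.008]);e=c-g;kk=np.roots([d@d,2*d@e,e@e-L*L]).real
        for k in kk:
            p=c+k*d
            if k>0 and k<.4: print(L,p.round(3),"tilt down",np.degrees(np.arctan2(p[2]-g[2],p[0])).round(1))
    return w
E
python3 -c "
from mk import *
look()"
```

```text
t 8.95 p [ 0.5684 -0.1265  0.0578] xa 78.9 F [ 0.8 -0.5 -0.4] op 0.136 q6 -0.1 q1 -0.29
blue (303, 40, 35, 106)
0.105 [ 0.106  0.    -0.028] tilt down -10.7
0.105 [ 0.106  0.    -0.028] tilt down -10.7
0.11 [ 0.11   0.    -0.009] tilt down -0.5
0.11 [ 0.103  0.001 -0.047] tilt down -20.9
0.115 [0.114 0.    0.01 ] tilt down 9.0
0.115 [ 0.099  0.001 -0.066] tilt down -30.4
```

Emit:
{"fn": "step_arm", "kwargs": {"steps": [{"offset": [0, 0, 0.3], "roll": 0}, {"offset": [0, 0, 0.3], "roll": 0}, {"offset": [0, 0, 0.3], "roll": 0}, {"offset": [0, 0, 0], "roll": 0}]}}

```text
clock: 9.4
eef_pos: [0.5722, -0.1269, 0.0539]
eef_rot: [2.423, 1.993, 0.006]
force: [-3.4, 2.7, 18.7]
opening: 0.139
gripper_force: 62.0
```

```bash
python3 -c "
from mk import *
look()"
```

```text
t 9.4 p [ 0.5722 -0.1269  0.0539] xa 78.9 F [-3.4  2.7 18.7] op 0.139 q6 -0.1 q1 -0.29
blue (307, 43, 34, 100)
0.105 [ 0.105  0.002 -0.027] tilt down -10.1
0.105 [ 0.105  0.002 -0.027] tilt down -10.1
0.11 [ 0.11   0.002 -0.002] tilt down 2.9
0.11 [ 0.101  0.002 -0.051] tilt down -23.2
0.115 [0.113 0.002 0.014] tilt down 11.2
0.115 [ 0.098  0.002 -0.068] tilt down -31.4
```

Emit:
{"fn": "step_arm", "kwargs": {"steps": [{"offset": [0, 0, 0.3], "roll": 0}, {"offset": [0, 0, 0.3], "roll": 0}, {"offset": [0, 0, 0], "roll": 0}]}}

```text
clock: 9.75
eef_pos: [0.5726, -0.1268, 0.0489]
eef_rot: [2.423, 1.993, 0.007]
force: [-4.6, 4.2, 23.8]
opening: 0.133
gripper_force: 67.2
```

```bash
python3 -c "
from mk import *
look()"
```

```text
t 9.75 p [ 0.5726 -0.1268  0.0489] xa 78.9 F [-4.6  4.2 23.8] op 0.133 q6 -0.1 q1 -0.29
blue (308, 47, 32, 95)
0.105 [ 0.104  0.002 -0.025] tilt down -9.4
0.105 [ 0.104  0.002 -0.025] tilt down -9.4
0.11 [0.109 0.002 0.005] tilt down 6.8
0.11 [ 0.099  0.002 -0.056] tilt down -25.6
0.115 [0.112 0.002 0.02 ] tilt down 13.9
0.115 [ 0.097  0.002 -0.07 ] tilt down -32.7
```

Emit:
{"fn": "step_arm", "kwargs": {"steps": [{"offset": [0, 0, 0.3], "roll": 0}, {"offset": [0, 0, 0.3], "roll": 0}, {"offset": [0, 0, 0.3], "roll": 0}, {"offset": [0, 0, 0], "roll": 0}]}}

```text
clock: 10.2
eef_pos: [0.5741, -0.1265, 0.0412]
eef_rot: [2.423, 1.991, 0.011]
force: [-5.1, 7.3, 29.0]
opening: 0.135
gripper_force: 78.3
```

```bash
python3 -c "
from mk import *
look()"
```

```text
t 10.2 p [ 0.5741 -0.1265  0.0412] xa 78.8 F [-5.1  7.3 29. ] op 0.135 q6 -0.1 q1 -0.29
blue (309, 56, 31, 86)
0.105 [0.104 0.002 0.002] tilt down 5.7
0.105 [ 0.098  0.002 -0.046] tilt down -21.2
0.11 [0.107 0.002 0.019] tilt down 14.1
0.11 [ 0.096  0.002 -0.062] tilt down -29.6
0.115 [0.108 0.002 0.031] tilt down 19.6
0.115 [ 0.094  0.002 -0.074] tilt down -35.1
```

Emit:
{"fn": "step_arm", "kwargs": {"steps": [{"offset": [0, 0, 0.3], "roll": 0}, {"offset": [0, 0, 0.2], "roll": 0}, {"offset": [0, 0, 0], "roll": 0}, {"offset": [0, 0, -3], "roll": 0}, {"offset": [0, 0, -4.5], "roll": 0}, {"offset": [0, 0, -4.5], "roll": 0}, {"offset": [0, 0, 0], "roll": 0}]}}

```text
clock: 10.95
eef_pos: [0.5749, -0.1285, 0.1574]
eef_rot: [2.416, 1.988, 0.014]
force: [1.1, -0.2, 0.2]
opening: 0.137
gripper_force: 78.4
```

```bash
python3 - <<'E'
from mk import *
w=look()
g=eyes.grab_frame("scene");k=eyes.grab_frame("side")
for n,f in(("scene",g),("side",k)):
    b=blue(f);print(n,b)
np.save("g6.npy",g,allow_pickle=True);np.save("k6.npy",k,allow_pickle=True)
s=bot.sense();print(proj(k,s["eef_pos"]),proj(g,s["eef_pos"]))
E
```

```text
t 10.95 p [ 0.5749 -0.1285  0.1574] xa 78.9 F [ 1.1 -0.2  0.2] op 0.137 q6 -0.1 q1 -0.29
blue (308, 56, 31, 85)
0.105 [0.104 0.002 0.003] tilt down 5.7
0.105 [ 0.098  0.002 -0.046] tilt down -21.2
0.11 [0.107 0.002 0.019] tilt down 14.1
0.11 [ 0.096  0.001 -0.062] tilt down -29.6
0.115 [0.108 0.002 0.031] tilt down 19.7
0.115 [ 0.094  0.001 -0.074] tilt down -35.1
scene (185, 206, 21, 20)
side (418, 41, 45, 35)
[331.33109899 163.76696583] [365.21506144 203.85015031]
```

```bash
cat >> mk.py <<'E'
def tri(rs):
    A=np.zeros((3,3));b=np.zeros(3)
    for c,d in rs:
        d=d/np.linalg.norm(d);M=np.eye(3)-np.outer(d,d);A+=M;b+=M@c
    x=np.linalg.solve(A,b);return x,[np.linalg.norm(np.cross(x-c,d/np.linalg.norm(d))).round(4) for c,d in rs]
def bluepix(f,ctr,rad):
    h=cv2.cvtColor(f["pixels"],cv2.COLOR_BGR2HSV);m=cv2.inRange(h,(100,120,50),(130,255,255))
    mk=np.zeros_like(m);cv2.circle(mk,tuple(int(v) for v in ctr),rad,255,-1);m&=mk
    k,_=cv2.findContours(m,0,2);k=max(k,key=cv2.contourArea);M=cv2.moments(k);return (M["m10"]/M["m00"],M["m01"]/M["m00"]),cv2.contourArea(k),cv2.minAreaRect(k)
E
python3 - <<'E'
from mk import *
g=np.load("g6.npy",allow_pickle=True).item();k=np.load("k6.npy",allow_pickle=True).item()
s,R=st();w=eyes.grab_frame("wrist")
rs=[]
b=bluepix(w,(323,100),80);print(b);rs.append(wray(w,s,b[0]))
for f in(k,g):
    b=bluepix(f,proj(f,s["eef_pos"]+np.array([.02,.09,-.02])),45);print(b);rs.append(ray(f,b[0]))
for q in (rs[:2],[rs[0],rs[2]],rs):
    x,e=tri(q);print(x.round(4),e,(R.T@(x-s["eef_pos"])).round(4))
E
```

```text
t 11.1 p [ 0.5687 -0.1268  0.1492] xa 78.9 F [ 0.3  0.3 -0.4] op 0.137 q6 -0.1 q1 -0.29
((323.50224838525054, 101.2525549832393), 2038.5, ((323.0, 98.0), (84.0, 30.0), 90.0))
((313.4126984126984, 172.9111111111111), 52.5, ((313.2500305175781, 173.25), (4.949747085571289, 14.142135620117188), 45.0))
((343.85185185185185, 183.5185185185185), 4.5, ((344.20001220703125, 183.6000213623047), (4.4721360206604, 1.7888542413711548), 26.56505012512207))
[ 0.5854 -0.046   0.1424] [np.float64(0.001), np.float64(0.001)] [0.0825 0.0008 0.0068]
[ 0.5842 -0.0431  0.1479] [np.float64(0.0032), np.float64(0.0032)] [ 0.0851 -0.0009  0.0013]
[ 0.5842 -0.0427  0.1449] [np.float64(0.0036), np.float64(0.0019), np.float64(0.0034)] [ 0.0855 -0.001   0.0043]
```

```bash
python3 - <<'E'
from mk import *
w0=np.load("w2.npy",allow_pickle=True).item();b=blue(w0);s0=w0["s"];p=[wz(w0,s0,(334,y),.008) for y in(b[1],b[1]+b[3])];print(b,np.linalg.norm(p[0]-p[1]))
s,R=st();w=eyes.grab_frame("wrist");b=blue(w);print(b)
r=[wray(w,s,(323.5,y)) for y in(b[1],b[1]+b[3])]
c=R.T@(r[0][0]-s["eef_pos"]);d=[R.T@q[1] for q in r];print("cam",c)
for th in range(0,41,5):
    # cap center at (.0825, z) with z free: both ends on rays, in xz-plane
    t=np.radians(th);u=np.array([np.cos(t),np.sin(t)])
    for Lc in(np.linalg.norm(p[0]-p[1]),):
        A=np.c_[d[0][[0,2]],-d[1][[0,2]]];k=np.linalg.solve(A,Lc*u);e=c+k[0]*d[0];m=e[[0,2]]-u*Lc/2
        gz=e[2]-e[0]*np.tan(t);print(th,"end",e.round(4),"mid",m.round(4),"z at grip",gz.round(4),"L",(e[0]/np.cos(t)).round(4))
E
```

```text
(323, 68, 21, 69) 0.04523595194017928
t 11.15 p [ 0.5678 -0.1265  0.148 ] xa 78.9 F [-0.9  0.6  0.7] op 0.133 q6 -0.1 q1 -0.29
(308, 56, 31, 85)
cam [ 0.0847426   0.00136742 -0.14267078]
0 end [0.107  0.0016 0.0211] mid [0.0844 0.0211] z at grip 0.0211 L 0.107
5 end [0.1072 0.0016 0.0225] mid [0.0846 0.0205] z at grip 0.0131 L 0.1076
10 end [0.1072 0.0016 0.0226] mid [0.0849 0.0187] z at grip 0.0037 L 0.1088
15 end [0.107  0.0016 0.0215] mid [0.0852 0.0156] z at grip -0.0072 L 0.1108
20 end [0.1067 0.0016 0.0191] mid [0.0855 0.0114] z at grip -0.0197 L 0.1136
25 end [0.1062 0.0016 0.0155] mid [0.0857 0.0059] z at grip -0.034 L 0.1172
30 end [0.1056 0.0016 0.0107] mid [ 0.086  -0.0006] z at grip -0.0503 L 0.1219
35 end [0.1048 0.0016 0.0047] mid [ 0.0862 -0.0083] z at grip -0.0687 L 0.1279
40 end [ 0.1038  0.0016 -0.0024] mid [ 0.0865 -0.017 ] z at grip -0.0895 L 0.1355
```

Emit:
{"fn": "step_arm", "kwargs": {"steps": [{"offset": [4.5, -0.54, 0], "roll": 0}, {"offset": [4.5, -0.54, 0], "roll": 0}, {"offset": [4.5, -0.54, 0], "roll": 0}, {"offset": [4.5, -0.54, 0], "roll": 0}, {"offset": [4.5, -0.54, 0], "roll": -6.8}, {"offset": [0, 0, 2], "roll": -6.8}, {"offset": [0, 0, 3], "roll": -6.8}, {"offset": [0, 0, 3], "roll": 0}, {"offset": [0, 0, 2], "roll": 0}, {"offset": [0, 0, 0], "roll": 0}]}}

```text
clock: 12.2
eef_pos: [0.5805, 0.0987, 0.0435]
eef_rot: [-2.029, -2.388, 0.013]
force: [-0.1, 0.3, -0.4]
opening: 0.137
gripper_force: 78.4
```

```bash
python3 - <<'E'
from mk import *
s,R=st();w=eyes.grab_frame("wrist");k=eyes.grab_frame("side");g=eyes.grab_frame("scene")
ends=[]
b=blue(w);print(b);end=(b[0]+b[2]/2,b[1]);P=[wray(w,s,end)]
for L,z in((.109,-.022),(.109,-.018),(.109,-.026)):
    c=R.T@(P[0][0]-s["eef_pos"]);d=R.T@P[0][1];e=c-np.array([0,0,z]);kk=max(np.roots([d@d,2*d@e,e@e-L*L]).real);p=c+kk*d;print("end",p.round(4),(R@p+s["eef_pos"]).round(4),np.degrees(np.arctan2(p[2]-z,p[0])).round(1))
cx=np.array([.554,.29,0]);xr=np.array([-.161,.987,0]);print("tcp s,y rel c",((s["eef_pos"]-cx)@xr).round(4),((s["eef_pos"]-cx)@np.array([-.987,-.161,0])).round(4))
a=w["pixels"];o=np.zeros((600,800,3),np.uint8);o[:400,:400]=a[:,120:520]
p=proj(k,s["eef_pos"]+np.array([0,.08,0])).astype(int);print(p);q=k["pixels"][max(0,p[1]-65):p[1]+65,max(0,p[0]-65):p[0]+65];o[:400,400:]=cv2.resize(q,(400,400),interpolation=2)
p=proj(g,s["eef_pos"]+np.array([0,.06,0])).astype(int);q=g["pixels"][p[1]-40:p[1]+40,p[0]-80:p[0]+80];o[400:,:400]=cv2.resize(q,(400,200),interpolation=2)
cv2.imwrite("pics/o2.png",o)
E
```

```text
t 12.2 p [0.5805 0.0987 0.0435] xa 99.3 F [-0.1  0.3 -0.4] op 0.137 q6 -0.07 q1 0.09
(308, 56, 31, 85)
end [0.1047 0.0018 0.0083] [0.5653 0.2023 0.0353] 16.1
end [0.1051 0.0018 0.011 ] [0.5652 0.2027 0.0326] 15.4
end [0.1043 0.0018 0.0055] [0.5654 0.202  0.0381] 16.8
tcp s,y rel c -0.1931 0.0046
[272 239]
```

View pics/o2.png

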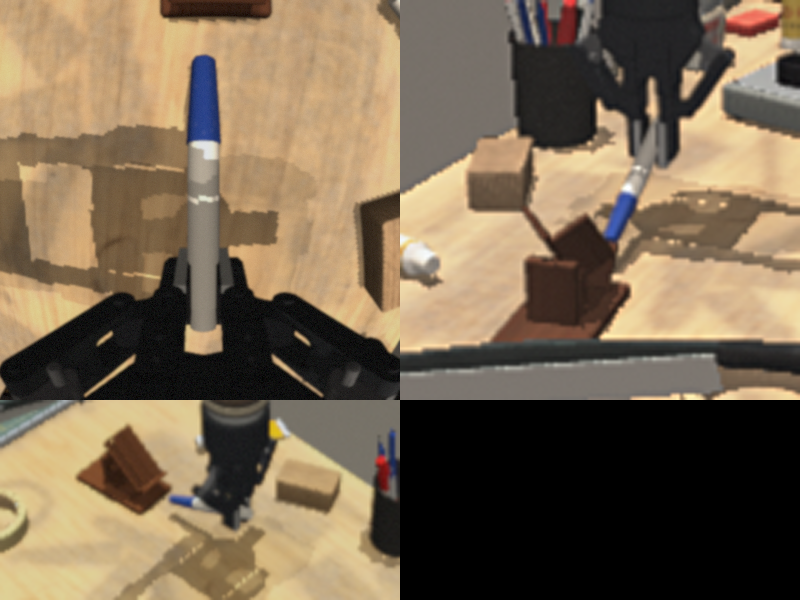

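The composite shows the rod tilted with the blue tip low, pointing at the rest's low end. A solid post stands under the V's high end. I'll push the tip against the low end to steepen the rod.

Emit:
{"fn": "step_arm", "kwargs": {"steps": [{"offset": [1, 0.6, 0.6], "roll": 0}, {"offset": [1, 0, 0], "roll": 0}, {"offset": [0.5, 0, 0], "roll": 0}, {"offset": [0.5, 0, 0], "roll": 0}, {"offset": [0.3, 0, 0], "roll": 0}, {"offset": [0, 0, 0], "roll": 0}]}}

```text
clock: 12.95
eef_pos: [0.5863, 0.1332, 0.0434]
eef_rot: [2.033, 2.395, 0.0]
force: [-0.3, 1.1, 0.2]
opening: 0.134
gripper_force: 78.4
```

```bash
cat > tip.py <<'E'
from mk import *
def tip():
    s,R=st();w=eyes.grab_frame("wrist");b=blue(w);r=[wray(w,s,(b[0]+b[2]/2,y)) for y in(b[1],b[1]+b[3])]
    c=R.T@(r[0][0]-s["eef_pos"]);d=[R.T@q[1] for q in r]
    print(b)
    for th in range(15,61,5):
        t=np.radians(th);u=np.array([np.cos(t),np.sin(t)]);k=np.linalg.solve(np.c_[d[0][[0,2]],-d[1][[0,2]]],.0452*u);e=c+k[0]*d[0]
        print(th,e.round(4),"gz",(e[2]-e[0]*np.tan(t)).round(4),"L",(e[0]/np.cos(t)).round(4)) if .100<e[0]/np.cos(t)<.118 else 0
    print("s",((s["eef_pos"]-np.array([.554,.29,0]))@np.array([-.161,.987,0])).round(4));return s,R,w
E
python3 -c "
from tip import *
tip()"
```

```text
t 12.95 p [0.5863 0.1332 0.0434] xa 99.3 F [-0.3  1.1  0.2] op 0.134 q6 -0.01 q1 0.15
(308, 69, 31, 72)
15 [0.1023 0.0019 0.0512] gz 0.0238 L 0.1059
20 [0.102  0.0019 0.0484] gz 0.0113 L 0.1086
25 [0.1016 0.0019 0.0441] gz -0.0032 L 0.1121
30 [0.1011 0.0019 0.0384] gz -0.0199 L 0.1167
s -0.16
```

Emit:
{"fn": "step_arm", "kwargs": {"steps": [{"offset": [0.4, 0, 0], "roll": 0}, {"offset": [0.4, 0, 0], "roll": 0}, {"offset": [0.3, 0, 0], "roll": 0}, {"offset": [0, 0, 0], "roll": 0}]}}

```text
clock: 13.4
eef_pos: [0.5845, 0.1413, 0.0426]
eef_rot: [2.031, 2.394, -0.006]
force: [1.8, -6.7, -3.3]
opening: 0.134
gripper_force: 78.7
```

```bash
python3 - <<'E'
from tip import *
s,R,w=tip();k=eyes.grab_frame("side");np.save("k7.npy",k,allow_pickle=True)
b=bluepix(k,proj(k,s["eef_pos"]+R@np.array([.09,0,.01])),35);print(b)
x,e=tri([wray(w,s,(323.5,blue(w)[1]+blue(w)[3]/2)),ray(k,b[0])]);print("cap centre tool",(R.T@(x-s["eef_pos"])).round(4),e)
E
```

```text
t 13.4 p [0.5845 0.1413 0.0426] xa 99.4 F [ 1.8 -6.7 -3.3] op 0.134 q6 0.01 q1 0.17
(309, 86, 31, 57)
25 [0.0932 0.0027 0.0938] gz 0.0503 L 0.1028
30 [0.0929 0.0027 0.0867] gz 0.0331 L 0.1073
35 [0.0926 0.0026 0.0779] gz 0.0131 L 0.113
s -0.1517
((271.8333333333333, 247.33333333333334), 3.0, ((272.0, 247.5), (3.0, 2.0), 90.0))
cap centre tool [ 0.0745 -0.0032  0.0013] [np.float64(0.0054), np.float64(0.0054)]
```

Emit:
{"fn": "step_arm", "kwargs": {"steps": [{"offset": [0.5, 0, 0], "roll": 0}, {"offset": [0.3, 0, -0.3], "roll": 0}, {"offset": [0.3, 0, -0.3], "roll": 0}, {"offset": [0.3, 0, -0.3], "roll": 0}, {"offset": [0, 0, 0], "roll": 0}]}}

```text
clock: 14.0
eef_pos: [0.5841, 0.1505, 0.0533]
eef_rot: [2.022, 2.392, -0.012]
force: [2.5, -19.4, 2.3]
opening: 0.136
gripper_force: 82.4
```

```bash
python3 -c "
from tip import *
tip()"
```

```text
t 14.0 p [0.5841 0.1505 0.0533] xa 99.6 F [  2.5 -19.4   2.3] op 0.136 q6 0.03 q1 0.19
(0, 2, 26, 105)
s -0.1425
```

Emit:
{"fn": "step_arm", "kwargs": {"steps": [{"offset": [0.3, 0, -0.3], "roll": 0}, {"offset": [0.3, 0, -0.35], "roll": 0}, {"offset": [0.3, 0, -0.35], "roll": 0}, {"offset": [0.3, 0, -0.4], "roll": 0}, {"offset": [0, 0, 0], "roll": 0}]}}

```text
clock: 14.55
eef_pos: [0.5826, 0.1643, 0.0677]
eef_rot: [2.025, 2.391, -0.007]
force: [3.0, -14.3, 4.2]
opening: 0.135
gripper_force: 85.8
```

```bash
sed -i 's/    k,_=cv2.findContours(cv2.inRange(h,(100,120,60),(130,255,255)),0,2)/    q=cv2.inRange(h,(100,120,60),(130,255,255));q[:,:270]=0;q[:,370:]=0;k,_=cv2.findContours(q,0,2)/' mk.py; python3 -c "
from tip import *
tip()"
```

```text
t 14.55 p [0.5826 0.1643 0.0677] xa 99.5 F [  3.  -14.3   4.2] op 0.135 q6 0.05 q1 0.21
(310, 128, 26, 37)
s -0.1287
```

Emit:
{"fn": "step_arm", "kwargs": {"steps": [{"offset": [-1, 0, 0], "roll": 0}, {"offset": [-3, 0, -0.5], "roll": 0}, {"offset": [-3, 0, -2], "roll": 0}, {"offset": [0, 0, -4], "roll": 0}, {"offset": [0, 0, -4], "roll": 0}, {"offset": [0, 0, 0], "roll": 0}, {"offset": [0, 0, 0], "roll": 0}]}}

```text
clock: 15.3
eef_pos: [0.5927, 0.1005, 0.1728]
eef_rot: [2.034, 2.392, 0.004]
force: [-0.6, 0.1, -0.6]
opening: 0.135
gripper_force: 84.6
```

```bash
python3 - <<'E'
from tip import *
s,R,w=tip();k=eyes.grab_frame("side");g=eyes.grab_frame("scene")
b=blue(w);cw=(b[0]+b[2]/2,b[1]+b[3]/2)
for n,f in(("side",k),("scene",g)):
    try:
        m=bluepix(f,proj(f,s["eef_pos"]+R@np.array([.07,0,.03])),40);print(n,m)
        x,e=tri([wray(w,s,cw),ray(f,m[0])]);print("cap centre tool",(R.T@(x-s["eef_pos"])).round(4),e)
    except ValueError: print(n,"none")
E
```

```text
t 15.3 p [0.5927 0.1005 0.1728] xa 99.3 F [-0.6  0.1 -0.6] op 0.135 q6 -0.07 q1 0.1
(310, 98, 26, 65)
35 [0.0841 0.0016 0.0571] gz -0.0017 L 0.1026
40 [0.0841 0.0016 0.049 ] gz -0.0215 L 0.1098
s -0.1933
side ((276.0192837465564, 197.97245179063358), 60.5, ((276.1941223144531, 198.87648010253906), (5.314796447753906, 17.679834365844727), 12.528807640075684))
cap centre tool [ 0.0644 -0.0012  0.0337] [np.float64(0.0029), np.float64(0.0029)]
scene ((290.64285714285717, 150.97619047619045), 7.0, ((290.5, 151.0), (2.0, 5.0), 90.0))
cap centre tool [ 0.067  -0.0008  0.0423] [np.float64(0.0034), np.float64(0.0034)]
```

The rod is now tilted about 40° in the grip. I'll carry it over the rest and turn it half round.

Emit:
{"fn": "step_arm", "kwargs": {"steps": [{"offset": [4.45, -0.1, 0], "roll": 0}, {"offset": [4.45, -0.1, 0], "roll": 0}, {"offset": [4.45, -0.1, 0], "roll": 0}, {"offset": [4.45, -0.1, 0], "roll": 0}, {"offset": [4.45, -0.1, 0], "roll": 0}, {"offset": [0, 0, 0], "roll": -8.5}, {"offset": [0, 0, 0], "roll": -8.5}, {"offset": [0, 0, 0], "roll": -8.5}, {"offset": [0, 0, 0], "roll": -8.5}, {"offset": [0, 0, 0], "roll": -8.5}, {"offset": [0, 0, 0], "roll": -8.5}, {"offset": [0, 0, 0], "roll": -8.5}]}}

```text
clock: 16.65
eef_pos: [0.5493, 0.3185, 0.1687]
eef_rot: [-0.568, -3.086, 0.004]
force: [-0.2, 0.4, 0.3]
opening: 0.136
gripper_force: 84.6
```

Emit:
{"fn": "step_arm", "kwargs": {"steps": [{"offset": [0, 0, 0], "roll": -8.5}, {"offset": [0, 0, 0], "roll": -8.5}, {"offset": [0, 0, 0], "roll": -8.5}, {"offset": [0, 0, 0], "roll": -8.5}, {"offset": [0, 0, 0], "roll": -8.5}, {"offset": [0, 0, 0], "roll": -8.5}, {"offset": [0, 0, 0], "roll": -8.5}, {"offset": [0, 0, 0], "roll": -8.5}, {"offset": [0, 0, 0], "roll": -8.5}, {"offset": [0, 0, 0], "roll": -8.5}, {"offset": [0, 0, 0], "roll": -8.5}, {"offset": [0, 0, 0], "roll": -8.5}]}}

```text
clock: 17.85
eef_pos: [0.5494, 0.3185, 0.1687]
eef_rot: [2.041, -2.383, -0.002]
force: [0.2, 0.2, -0.7]
opening: 0.139
gripper_force: 84.6
```

```bash
python3 - <<'E'
from tip import *
s,R,w=tip();np.save("w8.npy",dict(w,s=s),allow_pickle=True)
print("to target cm",(R.T@(np.array([.552,.319,.12])-s["eef_pos"])*100).round(2))
print("mid",(s["eef_pos"]+R@np.array([.0324,.0016,.0056])).round(4))
E
```

```text
t 17.85 p [0.5494 0.3185 0.1687] xa -98.8 F [ 0.2  0.2 -0.7] op 0.139 q6 -2.53 q1 0.46
(310, 97, 27, 67)
35 [ 0.0835 -0.0012  0.0516] gz -0.0069 L 0.1019
40 [ 0.0835 -0.0012  0.0437] gz -0.0263 L 0.109
s 0.0289
to target cm [-0.1  -0.27  4.87]
mid [0.5428 0.2867 0.1632]
```

Emit:
{"fn": "step_arm", "kwargs": {"steps": [{"offset": [0, 0, 0], "roll": -8.5}, {"offset": [0, 0, 0], "roll": -8.5}, {"offset": [-0.4, -0.2, 2], "roll": -1}, {"offset": [0, 0, 2], "roll": 0}, {"offset": [0, 0, 1.5], "roll": 0}, {"offset": [0, 0, 0.8], "roll": 0}, {"offset": [0, 0, 0], "roll": 0}, {"offset": [0, 0, 0], "roll": 0}]}}

```text
clock: 18.7
eef_pos: [0.5525, 0.3232, 0.1083]
eef_rot: [-2.385, 2.045, -0.0]
force: [0.2, 0.2, 1.1]
opening: 0.136
gripper_force: 84.6
```

```bash
python3 - <<'E'
from tip import *
s,R,w=tip()
m=s["eef_pos"]+R@np.array([.0324,0,.0056]);print("mid",m.round(4),"want .5555,.290,.086")
k=eyes.grab_frame("scene");a=w["pixels"][60:360,150:490];o=np.zeros((600,800,3),np.uint8);o[:,:400]=cv2.resize(w["pixels"][0:330,210:430],(400,600),interpolation=2)
p=proj(k,m).astype(int);o[:400,400:]=cv2.resize(k["pixels"][p[1]-35:p[1]+35,p[0]-35:p[0]+35],(400,400),interpolation=2)
cv2.imwrite("pics/o3.png",o)
E
```

```text
t 18.7 p [0.5525 0.3232 0.1083] xa -81.2 F [0.2 0.2 1.1] op 0.136 q6 -2.83 q1 0.46
(309, 96, 28, 69)
35 [ 0.0846 -0.0017  0.0463] gz -0.0129 L 0.1032
40 [ 0.0845 -0.0017  0.0387] gz -0.0322 L 0.1103
s 0.0331
mid [0.5575 0.2912 0.1027] want .5555,.290,.086
```

View pics/o3.png

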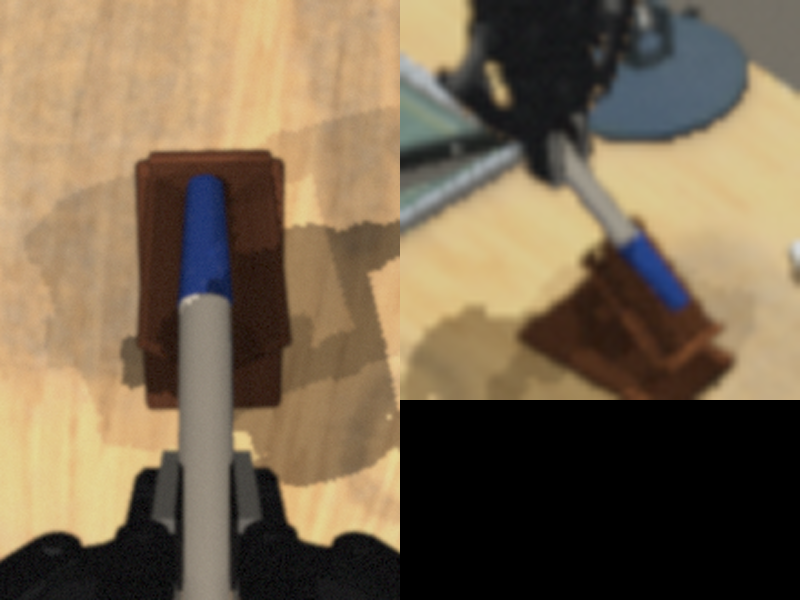

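The marker is centred over the trough and aligned, with its tip near the low stop. I'll lower it.

Emit:
{"fn": "step_arm", "kwargs": {"steps": [{"offset": [0, 0, 0.6], "roll": 0}, {"offset": [0, 0, 0.5], "roll": 0}, {"offset": [0, 0, 0.3], "roll": 0}, {"offset": [0, 0, 0.2], "roll": 0}, {"offset": [0, 0, 0], "roll": 0}]}}

```text
clock: 19.3
eef_pos: [0.5518, 0.3228, 0.0917]
eef_rot: [2.384, -2.044, -0.001]
force: [-0.9, -0.5, -0.9]
opening: 0.131
gripper_force: 84.7
```

Emit:
{"fn": "step_arm", "kwargs": {"steps": [{"offset": [0, 0, 0.2], "roll": 0}, {"offset": [0, 0, 0.2], "roll": 0}, {"offset": [0, 0, 0.2], "roll": 0}, {"offset": [0, 0, 0], "roll": 0}]}}

```text
clock: 19.7
eef_pos: [0.5514, 0.323, 0.088]
eef_rot: [2.383, -2.043, -0.002]
force: [-5.1, -1.9, 9.9]
opening: 0.137
gripper_force: 85.4
```

Emit:
{"fn": "step_arm", "kwargs": {"steps": [{"offset": [0, 0, 0], "roll": 0}, {"offset": [0, 0, 0], "roll": 0}, {"offset": [0, 0, 0], "roll": 0}, {"offset": [0, 0, 0], "roll": 0}, {"offset": [0, 0, 0], "roll": 0}, {"offset": [0, 0, 0], "roll": 0}, {"offset": [0, 0, 0], "roll": 0}, {"offset": [0, 0, 0], "roll": 0}], "fingers": 0.1}}

```text
clock: 20.5
eef_pos: [0.5524, 0.3231, 0.0862]
eef_rot: [2.385, -2.045, -0.0]
force: [-0.0, 0.0, -0.6]
opening: 0.446
gripper_force: 0.0
```

```bash
python3 - <<'E'
from tip import *
s,R,w=tip();g=eyes.grab_frame("scene");k=eyes.grab_frame("side")
b=blue(w);m=bluepix(g,proj(g,np.array([.558,.262,.05])),20);print(m,cv2.boundingRect)
x,e=tri([wray(w,s,(b[0]+b[2]/2,b[1]+b[3]/2)),ray(g,m[0])]);print("cap c",x.round(4),e,"tool",(R.T@(x-s["eef_pos"])).round(4))
E
```

```text
t 20.5 p [0.5524 0.3231 0.0862] xa -81.2 F [-0.   0.  -0.6] op 0.446 q6 -2.83 q1 0.46
(315, 94, 29, 65)
35 [0.0859 0.0024 0.056 ] gz -0.0041 L 0.1049
40 [0.0858 0.0022 0.0477] gz -0.0243 L 0.112
s 0.033
((268.2995780590717, 160.33333333333331), 39.5, ((268.2691955566406, 160.65382385253906), (13.035452842712402, 4.160251140594482), 56.30992889404297)) <built-in function boundingRect>
cap c [0.5594 0.2578 0.0478] [np.float64(0.0014), np.float64(0.0014)] tool [0.0656 0.003  0.0384]
```

```bash
python3 - <<'E'
from h import *
f=np.load("scene0.npy",allow_pickle=True).item()
for n,uv,z in [("cup base",(374,191),0),("cup L",(362,185),0.02),("cup R",(388,188),.02),("bottle base",(436,243),0),("glue base",(449,275),0),("redbowl",(428,342),.05),("orangebowl",(388,375),.05),("block",(337,169),.02)]:
    print(n,onz(f,uv,z).round(3))
E
```

```text
cup base [ 0.74 -0.03 -0.  ]
cup L [0.716 0.001 0.02 ]
cup R [ 0.765 -0.062  0.02 ]
bottle base [ 0.715 -0.277  0.   ]
glue base [ 0.654 -0.358  0.   ]
redbowl [ 0.446 -0.429  0.05 ]
orangebowl [ 0.331 -0.414  0.05 ]
block [0.711 0.104 0.02 ]
```

Emit:
{"fn": "step_arm", "kwargs": {"steps": [{"offset": [0, 0.3, -0.6], "roll": 0}, {"offset": [0, 0, 0], "roll": 0}]}}

```text
clock: 20.85
eef_pos: [0.5496, 0.3229, 0.0932]
eef_rot: [-2.384, 2.044, -0.001]
force: [0.8, -0.4, -0.2]
opening: 0.453
gripper_force: 0.0
```

Emit:
{"fn": "step_arm", "kwargs": {"steps": [{"offset": [0, 0, 0], "roll": 0}, {"offset": [0, 0, 0], "roll": 0}, {"offset": [0, 0, 0], "roll": 0}, {"offset": [0, 0, 0], "roll": 0}, {"offset": [0, 0, 0], "roll": 0}, {"offset": [0, 0, 0], "roll": 0}, {"offset": [0, 0, 0], "roll": 0}], "fingers": 1}}

```text
clock: 21.55
eef_pos: [0.5497, 0.3229, 0.0925]
eef_rot: [-2.385, 2.044, -0.0]
force: [1.2, 0.3, 1.3]
opening: 0.138
gripper_force: 58.5
```

```bash
python3 - <<'E'
from tip import *
s,R,w=tip();g=eyes.grab_frame("scene")
b=blue(w);m=bluepix(g,proj(g,np.array([.558,.262,.05])),20);print(m[0])
x,e=tri([wray(w,s,(b[0]+b[2]/2,b[1]+b[3]/2)),ray(g,m[0])]);print("cap c",x.round(4),e,"tool",(R.T@(x-s["eef_pos"])).round(4))
E
```

```text
t 21.55 p [0.5497 0.3229 0.0925] xa -81.2 F [1.2 0.3 1.3] op 0.138 q6 -2.83 q1 0.46
(310, 93, 27, 62)
30 [ 0.0868 -0.0014  0.0717] gz 0.0216 L 0.1002
35 [ 0.0867 -0.0014  0.0643] gz 0.0036 L 0.1058
40 [ 0.0865 -0.0014  0.0554] gz -0.0173 L 0.113
s 0.0331
(268.5502008032128, 160.12449799196784)
cap c [0.5602 0.2572 0.0487] [np.float64(0.0016), np.float64(0.0016)] tool [ 0.0665 -0.0003  0.0438]
```

Emit:
{"fn": "step_arm", "kwargs": {"steps": [{"offset": [0, 0, -1], "roll": 0}, {"offset": [0, 0, -2.5], "roll": 0}, {"offset": [0, 0, -3.5], "roll": 0}, {"offset": [0, 0, -3], "roll": 0}, {"offset": [0, 0, 0], "roll": 7.75}, {"offset": [0, 0, 0], "roll": 7.75}, {"offset": [0, 0, 0], "roll": 7.75}, {"offset": [0, 0, 0], "roll": 7.75}, {"offset": [0, 0, 0], "roll": 7.75}, {"offset": [0, 0, 0], "roll": 7.75}, {"offset": [0, 0, 0], "roll": 7.75}, {"offset": [0, 0, 0], "roll": 7.75}]}}

```text
clock: 22.85
eef_pos: [0.5488, 0.3223, 0.1924]
eef_rot: [0.982, -2.983, 0.0]
force: [-0.1, 0.2, 0.5]
opening: 0.138
gripper_force: 58.5
```

Emit:
{"fn": "step_arm", "kwargs": {"steps": [{"offset": [2.07, -3.97, 0], "roll": 0}, {"offset": [2.07, -3.97, 0], "roll": 0}, {"offset": [2.07, -3.97, 0], "roll": 0}, {"offset": [2.07, -3.97, 0], "roll": 0}, {"offset": [2.07, -3.97, 0], "roll": 0}, {"offset": [2.07, -3.97, 0], "roll": 0}, {"offset": [2.07, -3.97, 0], "roll": 0}, {"offset": [2.07, -3.97, 0], "roll": 0}, {"offset": [2.07, -3.97, 0], "roll": 0}, {"offset": [2.07, -3.97, 0], "roll": 0}, {"offset": [0, 0, 0], "roll": 0}]}}

```text
clock: 23.95
eef_pos: [0.6217, -0.1251, 0.1928]
eef_rot: [0.983, -2.984, 0.005]
force: [0.4, 0.3, -0.7]
opening: 0.14
gripper_force: 58.6
```

```bash
python3 - <<'E'
from tip import *
s,R,w=tip();np.save("w9.npy",dict(w,s=s),allow_pickle=True);g=eyes.grab_frame("scene");k=eyes.grab_frame("side")
b=blue(w);cw=(b[0]+b[2]/2,b[1]+b[3]/2)
for n,f in(("scene",g),("side",k)):
  try:
    m=bluepix(f,proj(f,s["eef_pos"]+R@np.array([.067,0,.044])),30);x,e=tri([wray(w,s,cw),ray(f,m[0])]);print(n,m,"cap c tool",(R.T@(x-s["eef_pos"])).round(4),e)
  except ValueError: print(n,"none")
h=cv2.cvtColor(w["pixels"],cv2.COLOR_BGR2HSV);m=cv2.inRange(h,(0,0,165),(180,45,255))
c,_=cv2.findContours(m,0,2)
for q in c:
    a=cv2.contourArea(q)
    if a>60:
        M=cv2.moments(q);u=(M["m10"]/M["m00"],M["m01"]/M["m00"]);p=wz(w,s,u,.045)
        if .4<p[0]<.7 and -.45<p[1]<-.05: print(a,np.round(u,1),p.round(4),len(cv2.approxPolyDP(q,.05*cv2.arcLength(q,True),True)))
E
```

```text
t 23.95 p [ 0.6217 -0.1251  0.1928] xa -143.5 F [ 0.4  0.3 -0.7] op 0.14 q6 -2.47 q1 -0.27
(312, 94, 25, 61)
35 [0.0848 0.0005 0.0677] gz 0.0083 L 0.1035
40 [0.0847 0.0004 0.0586] gz -0.0125 L 0.1105
s -0.4206
scene ((375.6835443037975, 211.67510548523205), 39.5, ((375.6299743652344, 212.5899658203125), (3.6769556999206543, 17.111984252929688), 8.130102157592773)) cap c tool [0.0662 0.0017 0.0417] [np.float64(0.0013), np.float64(0.0013)]
side ((337.43192488262906, 161.2488262910798), 35.5, ((337.7168273925781, 161.75222778320312), (13.546380996704102, 3.762883424758911), 41.18592834472656)) cap c tool [0.0669 0.0007 0.0453] [np.float64(0.001), np.float64(0.001)]
608.0 [322.9 182.6] [ 0.6217 -0.1263  0.045 ] 3
697.0 [275.2  64.9] [ 0.5565 -0.2291  0.045 ] 4
4366.0 [253.1  81.4] [ 0.5809 -0.2374  0.045 ] 5
317.0 [264.4   5.9] [ 0.5151 -0.2726  0.045 ] 3
639.0 [225.8  16.2] [ 0.5429 -0.2989  0.045 ] 3
```

```bash
python3 - <<'E'
from h import *
w=np.load("w9.npy",allow_pickle=True).item();s=w["s"];g=np.load("scene0.npy",allow_pickle=True).item()
def run(im,back,roi,thr,sc):
    h=cv2.cvtColor(im,cv2.COLOR_BGR2GRAY);hs=cv2.cvtColor(im,cv2.COLOR_BGR2HSV)
    m=((h<thr)*255).astype(np.uint8);k=np.zeros_like(m);x0,y0,x1,y1=roi;k[y0:y1,x0:x1]=255;m&=k
    c,_=cv2.findContours(m,cv2.RETR_CCOMP,2);_=[0]
    cc,hh=cv2.findContours(m,cv2.RETR_CCOMP,2)
    for i,q in enumerate(cc):
        a=cv2.contourArea(q)
        if a>sc:
            M=cv2.moments(q);u=(M["m10"]/M["m00"],M["m01"]/M["m00"])
            print("hole" if hh[0][i][3]>=0 else "outer",a,np.round(u,1),"z56",back(u,.056).round(4)[:2],"z45",back(u,.045).round(4)[:2])
print("scene");run(g["pixels"],lambda u,z:onz(g,u,z),(355,220,430,300),60,25)
print("wrist");run(w["pixels"],lambda u,z:wz(w,s,u,z),(190,0,420,170),60,200)
E
```

```text
scene
outer 164.5 [403.6 278. ] z56 [ 0.528  -0.2984] z45 [ 0.5346 -0.2956]
outer 257.5 [387.7 257.2] z56 [ 0.5461 -0.2346] z45 [ 0.553  -0.2309]
hole 125.5 [388.  256.8] z56 [ 0.5475 -0.2343] z45 [ 0.5544 -0.2307]
outer 168.0 [370.1 237.7] z56 [ 0.5595 -0.1648] z45 [ 0.5666 -0.1602]
hole 89.0 [370.3 237.1] z56 [ 0.5614 -0.1638] z45 [ 0.5686 -0.1592]
wrist
outer 1915.0 [326.5 123.6] z56 [ 0.5729 -0.1583] z45 [ 0.5736 -0.1577]
hole 260.5 [337.9 119.1] z56 [ 0.5635 -0.1525] z45 [ 0.5639 -0.1517]
outer 1850.5 [275.   64.9] z56 [ 0.5566 -0.2272] z45 [ 0.5566 -0.2293]
hole 1187.5 [276.5  65. ] z56 [ 0.5559 -0.226 ] z45 [ 0.5559 -0.2281]
outer 409.5 [411.   16.2] z56 [ 0.4445 -0.1582] z45 [ 0.4401 -0.1576]
outer 973.0 [223.   25.9] z56 [ 0.5524 -0.2907] z45 [ 0.5523 -0.2953]
```

Emit:
{"fn": "step_arm", "kwargs": {"steps": [{"offset": [-2.2, 0, 2], "roll": 0}, {"offset": [-2.2, 0, 2], "roll": 0}, {"offset": [0, 0, 0], "roll": 0}, {"offset": [0, 0, 0], "roll": 0}]}}

```text
clock: 24.5
eef_pos: [0.6557, -0.0908, 0.1515]
eef_rot: [0.995, -2.977, -0.002]
force: [-0.8, -0.2, 0.7]
opening: 0.14
gripper_force: 58.7
```

```bash
cat > keys.py <<'E'
from tip import *
def keys():
    s,R,w=tip();im=w["pixels"];h=cv2.cvtColor(im,cv2.COLOR_BGR2GRAY)
    m=((h<60)*255).astype(np.uint8);m[170:]=0
    cc,hh=cv2.findContours(m,cv2.RETR_CCOMP,2)
    for i,q in enumerate(cc):
        a=cv2.contourArea(q)
        if a>250:
            M=cv2.moments(q);u=(M["m10"]/M["m00"],M["m01"]/M["m00"]);b=cv2.boundingRect(q)
            if wz(w,s,u,.05)[0]>.48: print("hole" if hh[0][i][3]>=0 else "outer",a,np.round(u,1),b,"z56",wz(w,s,u,.056).round(4)[:2],"z50",wz(w,s,u,.050).round(4)[:2])
    e=s["eef_pos"]+R@np.array([.0845,.001,.057]);print("tip",e.round(4));return s,R,w
if __name__=="__main__": keys()
E
python3 keys.py
```

```text
t 24.5 p [ 0.6557 -0.0908  0.1515] xa -143.0 F [-0.8 -0.2  0.7] op 0.14 q6 -2.42 q1 -0.2
(311, 94, 25, 60)
35 [ 0.0848 -0.0002  0.0708] gz 0.0115 L 0.1035
40 [ 0.0847 -0.0002  0.0615] gz -0.0096 L 0.1106
s -0.3923
outer 1285.0 [322.6 125.1] (307, 93, 30, 64) z56 [ 0.607  -0.1282] z50 [ 0.6075 -0.1279]
outer 2044.5 [318.9  64.3] (293, 39, 53, 52) z56 [ 0.5712 -0.1587] z50 [ 0.5707 -0.1591]
hole 1257.5 [318.7  65.1] (298, 46, 43, 39) z56 [ 0.5718 -0.1584] z50 [ 0.5713 -0.1588]
outer 429.0 [91.8 39.5] (77, 26, 27, 26) z56 [ 0.6583 -0.3547] z50 [ 0.66   -0.3601]
outer 690.5 [261.3  16. ] (223, 0, 72, 38) z56 [ 0.5652 -0.218 ] z50 [ 0.5646 -0.22  ]
outer 7420.0 [32.4 64.1] (0, 0, 87, 150) z56 [ 0.7187 -0.4303] z50 [ 0.722  -0.4376]
tip [ 0.5874 -0.1408  0.0947]
```

```bash
python3 - <<'E'
from keys import *
keys()
s=bot.sense();print(s["eef_pos"].round(4),s["qd"].round(3))
g=eyes.grab_frame("scene");s=bot.sense();print(s["eef_pos"].round(4))
R=Ro.from_rotvec(s["eef_rot"]).as_matrix();m=bluepix(g,proj(g,s["eef_pos"]+R@np.array([.067,0,.044])),30);print(m[0],"pred",proj(g,s["eef_pos"]+R@np.array([.0666,.001,.0435])))
E
```

```text
t 24.55 p [ 0.6562 -0.0916  0.1525] xa -143.1 F [0.9 0.1 0.4] op 0.137 q6 -2.42 q1 -0.2
(311, 94, 25, 60)
35 [ 0.0848 -0.0002  0.0708] gz 0.0115 L 0.1035
40 [ 0.0847 -0.0002  0.0615] gz -0.0096 L 0.1106
s -0.3931
outer 1278.5 [322.7 125. ] (309, 93, 28, 64) z56 [ 0.6077 -0.1289] z50 [ 0.6081 -0.1286]
outer 2029.0 [320.2  64.4] (294, 39, 53, 52) z56 [ 0.5713 -0.1586] z50 [ 0.5708 -0.1591]
hole 1248.5 [320.   65.1] (299, 46, 43, 39) z56 [ 0.5718 -0.1585] z50 [ 0.5714 -0.1589]
outer 418.5 [93.3 39.5] (79, 26, 26, 26) z56 [ 0.6583 -0.3546] z50 [ 0.66 -0.36]
outer 692.0 [262.8  16.3] (224, 0, 72, 38) z56 [ 0.5653 -0.218 ] z50 [ 0.5646 -0.2199]
outer 7564.0 [33.  64.3] (0, 0, 87, 152) z56 [ 0.7195 -0.4314] z50 [ 0.7227 -0.4386]
tip [ 0.588  -0.1416  0.0956]
[ 0.6565 -0.0922  0.1531] [-0.012 -0.011 -0.006  0.001 -0.004 -0.001]
[ 0.6567 -0.0926  0.1535]
(373.9494949494949, 207.78787878787878) pred [373.96920154 208.37096335]
```

Emit:
{"fn": "step_arm", "kwargs": {"steps": [{"offset": [1.6, -0.12, 0], "roll": 0}, {"offset": [1.6, -0.13, 0], "roll": 0}, {"offset": [0, 0, 1.5], "roll": 0}, {"offset": [0, 0, 1], "roll": 0}, {"offset": [0, 0, 0], "roll": 0}, {"offset": [0, 0, 0], "roll": 0}, {"offset": [0, 0, 0], "roll": 0}]}}

```text
clock: 25.35
eef_pos: [0.6329, -0.1139, 0.1273]
eef_rot: [-0.992, 2.981, -0.0]
force: [-0.5, 0.2, -0.7]
opening: 0.14
gripper_force: 58.7
```

```bash
cat > rel.py <<'E'
from keys import *
def rel(K):
    s=bot.sense();R=Ro.from_rotvec(s["eef_rot"]).as_matrix();st()
    g=eyes.grab_frame("scene");k=eyes.grab_frame("side");w=eyes.grab_frame("wrist");s=bot.sense();R=Ro.from_rotvec(s["eef_rot"]).as_matrix()
    b=blue(w);r=[wray(w,s,(b[0]+b[2]/2,b[1]+b[3]/2))]
    for f in(g,k):
        try:
            m=bluepix(f,proj(f,s["eef_pos"]+R@np.array([.0666,.001,.0435])),25)
            if m[1]>25: r.append(ray(f,m[0]))
        except ValueError: pass
    x,e=tri(r);ct=R.T@(x-s["eef_pos"]);print("cap",ct.round(4),e)
    ph=R@np.array([1,0,0]);tipw=s["eef_pos"]+R@(ct+.0226*np.array([.73,0,.68]));tgt=np.array(K)+.008*ph
    print("tip",tipw.round(4),"corner z",(tipw[2]-.0057).round(4),"need cm",(R.T@(tgt-tipw)*100).round(2))
E
python3 -c "
from rel import *
rel([.5705,-.159,.045])"
```

```text
t 25.35 p [ 0.6329 -0.1139  0.1273] xa -143.2 F [-0.5  0.2 -0.7] op 0.14 q6 -2.46 q1 -0.25
cap [0.0648 0.0003 0.0508] [np.float64(0.0002), np.float64(0.0002)]
tip [ 0.5678 -0.1624  0.0615] corner z 0.0558 need cm [0.38 0.12 1.65]
```

Emit:
{"fn": "step_arm", "kwargs": {"steps": [{"offset": [0.35, 0.1, 0.3], "roll": 0}, {"offset": [0, 0, 0.4], "roll": 0}, {"offset": [0, 0, 0.4], "roll": 0}, {"offset": [0, 0, 0.3], "roll": 0}, {"offset": [0, 0, 0], "roll": 0}, {"offset": [0, 0, 0], "roll": 0}]}}

```text
clock: 26.1
eef_pos: [0.629, -0.1153, 0.113]
eef_rot: [0.991, -2.981, -0.0]
force: [0.8, 0.9, -0.7]
opening: 0.138
gripper_force: 58.7
```

Emit:
{"fn": "step_arm", "kwargs": {"steps": [{"offset": [0, 0, 0.3], "roll": 0}, {"offset": [0, 0, 0.2], "roll": 0}, {"offset": [0, 0, 0], "roll": 0}]}}

```text
clock: 26.4
eef_pos: [0.6295, -0.1153, 0.1084]
eef_rot: [-0.991, 2.98, -0.001]
force: [0.3, -0.4, 1.1]
opening: 0.14
gripper_force: 58.8
```

Emit:
{"fn": "step_arm", "kwargs": {"steps": [{"offset": [0, 0, 0.3], "roll": 0}, {"offset": [0, 0, 0], "roll": 0}]}}

```text
clock: 26.6
eef_pos: [0.6296, -0.1153, 0.1055]
eef_rot: [-0.991, 2.98, -0.001]
force: [1.4, 0.6, 2.4]
opening: 0.143
gripper_force: 58.9
```

Emit:
{"fn": "step_arm", "kwargs": {"steps": [{"offset": [0, 0, 0.2], "roll": 0}, {"offset": [0, 0, 0.2], "roll": 0}, {"offset": [0, 0, 0], "roll": 0}]}}

```text
clock: 26.9
eef_pos: [0.6297, -0.1154, 0.102]
eef_rot: [-0.991, 2.98, -0.001]
force: [1.5, 0.9, 4.8]
opening: 0.143
gripper_force: 59.1
```

Emit:
{"fn": "step_arm", "kwargs": {"steps": [{"offset": [0, 0, 0.2], "roll": 0}, {"offset": [0, 0, 0], "roll": 0}, {"offset": [0, 0, 0], "roll": 0}]}}

```text
clock: 27.2
eef_pos: [0.6299, -0.1156, 0.1008]
eef_rot: [-0.991, 2.98, -0.002]
force: [-0.5, 1.8, 7.9]
opening: 0.14
gripper_force: 59.3
```

Emit:
{"fn": "step_arm", "kwargs": {"steps": [{"offset": [0, 0, -1.2], "roll": 0}, {"offset": [0, 0, -2.3], "roll": 0}, {"offset": [1.8, -1.57, 0], "roll": 0}, {"offset": [1.8, -1.57, 0], "roll": 0}, {"offset": [1.75, -1.57, 0], "roll": 0}, {"offset": [0, 0, 0], "roll": 0}, {"offset": [0, 0, 0], "roll": 0}, {"offset": [0, 0, 0], "roll": 0}]}}

```text
clock: 28.0
eef_pos: [0.6141, -0.1843, 0.1338]
eef_rot: [0.991, -2.98, -0.002]
force: [0.7, -0.3, 0.6]
opening: 0.137
gripper_force: 58.7
```

```bash
python3 -c "
from rel import *
rel([.556,-.229,.045])"
```

```text
t 28.0 p [ 0.6141 -0.1843  0.1338] xa -143.2 F [ 0.7 -0.3  0.6] op 0.137 q6 -2.57 q1 -0.36
cap [0.0683 0.0002 0.0445] [np.float64(0.0028), np.float64(0.0014), np.float64(0.0018)]
tip [ 0.5464 -0.2348  0.0742] corner z 0.0685 need cm [-0.31 -0.11  2.92]
```

Emit:
{"fn": "step_arm", "kwargs": {"steps": [{"offset": [-0.15, -0.05, 1], "roll": 0}, {"offset": [0, 0, 0.8], "roll": 0}, {"offset": [0, 0, 0.4], "roll": 0}, {"offset": [0, 0, 0], "roll": 0}, {"offset": [0, 0, 0], "roll": 0}]}}

```text
clock: 28.65
eef_pos: [0.6158, -0.1845, 0.1118]
eef_rot: [0.991, -2.981, -0.001]
force: [0.3, 0.3, -0.2]
opening: 0.139
gripper_force: 58.7
```

Emit:
{"fn": "step_arm", "kwargs": {"steps": [{"offset": [0, 0, 0.3], "roll": 0}, {"offset": [0, 0, 0.3], "roll": 0}, {"offset": [0, 0, 0], "roll": 0}]}}

```text
clock: 28.95
eef_pos: [0.6166, -0.1847, 0.1066]
eef_rot: [-0.991, 2.98, -0.001]
force: [0.2, 0.7, 1.8]
opening: 0.139
gripper_force: 58.9
```

Emit:
{"fn": "step_arm", "kwargs": {"steps": [{"offset": [0, 0, 0.3], "roll": 0}, {"offset": [0, 0, 0.2], "roll": 0}, {"offset": [0, 0, 0.2], "roll": 0}, {"offset": [0, 0, 0], "roll": 0}, {"offset": [0, 0, 0], "roll": 0}]}}

```text
clock: 29.45
eef_pos: [0.617, -0.1849, 0.1005]
eef_rot: [-0.991, 2.979, -0.002]
force: [0.5, 0.6, 5.6]
opening: 0.14
gripper_force: 59.2
```

Emit:
{"fn": "step_arm", "kwargs": {"steps": [{"offset": [0, 0, -1.2], "roll": 0}, {"offset": [0, 0, -2.3], "roll": 0}, {"offset": [1.85, -1.57, 0], "roll": 0}, {"offset": [1.85, -1.57, 0], "roll": 0}, {"offset": [1.85, -1.57, 0], "roll": 0}, {"offset": [0, 0, 0], "roll": 0}, {"offset": [0, 0, 0], "roll": 0}, {"offset": [0, 0, 0], "roll": 0}]}}

```text
clock: 30.25
eef_pos: [0.5993, -0.2546, 0.1339]
eef_rot: [0.991, -2.98, -0.002]
force: [0.3, 0.6, 0.3]
opening: 0.135
gripper_force: 58.7
```

```bash
python3 -c "
from rel import *
rel([.5415,-.299,.045])"
```

```text
t 30.25 p [ 0.5993 -0.2546  0.1339] xa -143.2 F [0.3 0.6 0.3] op 0.135 q6 -2.68 q1 -0.47
cap [0.0686 0.0005 0.0439] [np.float64(0.0024), np.float64(0.0011), np.float64(0.0016)]
tip [ 0.5313 -0.3051  0.0749] corner z 0.0692 need cm [-0.38 -0.12  2.99]
```

Emit:
{"fn": "step_arm", "kwargs": {"steps": [{"offset": [-0.1, -0.05, 1], "roll": 0}, {"offset": [0, 0, 0.8], "roll": 0}, {"offset": [0, 0, 0.4], "roll": 0}, {"offset": [0, 0, 0], "roll": 0}, {"offset": [0, 0, 0], "roll": 0}]}}

```text
clock: 30.9
eef_pos: [0.6007, -0.2553, 0.1119]
eef_rot: [0.991, -2.981, -0.001]
force: [0.6, 0.2, 0.2]
opening: 0.14
gripper_force: 58.7
```

Emit:
{"fn": "step_arm", "kwargs": {"steps": [{"offset": [0, 0, 0.3], "roll": 0}, {"offset": [0, 0, 0.3], "roll": 0}, {"offset": [0, 0, 0], "roll": 0}]}}

```text
clock: 31.2
eef_pos: [0.6015, -0.2555, 0.1067]
eef_rot: [-0.991, 2.98, -0.002]
force: [1.5, -0.0, 2.0]
opening: 0.136
gripper_force: 58.9
```

Emit:
{"fn": "step_arm", "kwargs": {"steps": [{"offset": [0, 0, 0.3], "roll": 0}, {"offset": [0, 0, 0.2], "roll": 0}, {"offset": [0, 0, 0.2], "roll": 0}, {"offset": [0, 0, 0], "roll": 0}, {"offset": [0, 0, 0], "roll": 0}]}}

```text
clock: 31.7
eef_pos: [0.6017, -0.2561, 0.1009]
eef_rot: [-0.992, 2.98, -0.003]
force: [0.3, -0.1, 6.5]
opening: 0.138
gripper_force: 59.2
```

Emit:
{"fn": "step_arm", "kwargs": {"steps": [{"offset": [0, 0, -1.2], "roll": 0}, {"offset": [0, 0, -2.5], "roll": 0}, {"offset": [0, 0, -3], "roll": 0}, {"offset": [0, 0, -2.5], "roll": 0}]}}

```text
clock: 32.1
eef_pos: [0.6002, -0.2552, 0.1921]
eef_rot: [0.991, -2.98, -0.002]
force: [-0.4, -0.2, -0.1]
opening: 0.137
gripper_force: 58.7
```

Emit:
{"fn": "step_arm", "kwargs": {"steps": [{"offset": [-2.54, 4.12, 0], "roll": 0}, {"offset": [-2.54, 4.12, 0], "roll": 0}, {"offset": [-2.54, 4.12, 0], "roll": 0}, {"offset": [-2.54, 4.12, 0], "roll": 0}, {"offset": [-2.54, 4.12, 0], "roll": 0}, {"offset": [-2.54, 4.12, 0], "roll": 0}, {"offset": [-2.54, 4.12, 0], "roll": 0}, {"offset": [-2.54, 4.12, 0], "roll": 0}, {"offset": [-2.54, 4.12, 0], "roll": 0}, {"offset": [-2.54, 4.12, 0], "roll": 0}, {"offset": [-2.54, 4.12, 0], "roll": 0}, {"offset": [-2.54, 4.12, 0], "roll": 0}]}}

```text
clock: 33.3
eef_pos: [0.5476, 0.3246, 0.191]
eef_rot: [0.991, -2.98, 0.001]
force: [1.3, -1.0, -0.4]
opening: 0.135
gripper_force: 58.7
```

Emit:
{"fn": "step_arm", "kwargs": {"steps": [{"offset": [0, 0, 0], "roll": -7.75}, {"offset": [0, 0, 0], "roll": -7.75}, {"offset": [0, 0, 0], "roll": -7.75}, {"offset": [0, 0, 0], "roll": -7.75}, {"offset": [0, 0, 0], "roll": -7.75}, {"offset": [0, 0, 0], "roll": -7.75}, {"offset": [0, 0, 0], "roll": -7.75}, {"offset": [0, 0, 0], "roll": -7.75}, {"offset": [0, 0, 0], "roll": 0}, {"offset": [0, 0, 0], "roll": 0}]}}

```text
clock: 34.3
eef_pos: [0.5484, 0.3228, 0.1909]
eef_rot: [2.381, -2.047, -0.001]
force: [-0.2, 0.4, -1.1]
opening: 0.144
gripper_force: 58.7
```

```bash
python3 - <<'E'
from rel import *
s,R=st();print("need",(R.T@(np.array([.5497,.3229,.0925])-s["eef_pos"])*100).round(2))
rel([.5,.2,0])
E
```

```text
t 34.3 p [0.5484 0.3228 0.1909] xa -81.4 F [-0.2  0.4 -1.1] op 0.144 q6 -2.83 q1 0.46
need [ 0.01 -0.15  9.84]
t 34.3 p [0.5484 0.3228 0.1909] xa -81.4 F [-0.2  0.4 -1.1] op 0.144 q6 -2.83 q1 0.46
cap [0.0683 0.0009 0.0478] [np.float64(0.0025), np.float64(0.0025)]
tip [0.5605 0.239  0.128 ] corner z 0.1223 need cm [ 3.74  6.57 12.8 ]
```

Emit:
{"fn": "step_arm", "kwargs": {"steps": [{"offset": [-0.3, -0.15, 3], "roll": 0}, {"offset": [0, 0, 3], "roll": 0}, {"offset": [0, 0, 2], "roll": 0}, {"offset": [0, 0, 0.8], "roll": 0}, {"offset": [0, 0, 0.3], "roll": 0}, {"offset": [0, 0, 0], "roll": 0}, {"offset": [0, 0, 0], "roll": 0}]}}

```text
clock: 35.15
eef_pos: [0.551, 0.3269, 0.1019]
eef_rot: [-2.383, 2.043, -0.002]
force: [-0.3, -0.7, 0.4]
opening: 0.139
gripper_force: 58.7
```

Emit:
{"fn": "step_arm", "kwargs": {"steps": [{"offset": [0, 0, 0.2], "roll": 0}, {"offset": [0, 0, 0.2], "roll": 0}, {"offset": [0, 0, 0], "roll": 0}]}}

```text
clock: 35.45
eef_pos: [0.5498, 0.3263, 0.0964]
eef_rot: [-2.385, 2.045, -0.0]
force: [-0.2, -0.6, -0.5]
opening: 0.137
gripper_force: 58.7
```

Home height here would be about 0.0955, so I'll go slightly lower and release.

Emit:
{"fn": "step_arm", "kwargs": {"steps": [{"offset": [0, 0, 0.15], "roll": 0}, {"offset": [0, 0, 0], "roll": 0}, {"offset": [0, 0, 0], "roll": 0}]}}

```text
clock: 35.75
eef_pos: [0.5497, 0.3262, 0.0949]
eef_rot: [2.385, -2.044, -0.0]
force: [-0.4, -0.9, 1.6]
opening: 0.143
gripper_force: 58.9
```

Emit:
{"fn": "step_arm", "kwargs": {"steps": [{"offset": [0, 0, 0], "roll": 0}, {"offset": [0, 0, 0], "roll": 0}, {"offset": [0, 0, 0], "roll": 0}, {"offset": [0, 0, 0], "roll": 0}, {"offset": [0, 0, 0], "roll": 0}, {"offset": [0, 0, 0], "roll": 0}, {"offset": [0, 0, 0], "roll": 0}], "fingers": 0.1}}

```text
clock: 36.45
eef_pos: [0.5499, 0.3263, 0.0948]
eef_rot: [-2.385, 2.045, -0.0]
force: [-0.2, 0.4, 0.1]
opening: 0.45
gripper_force: 0.0
```

```bash
python3 - <<'E'
from tip import *
s,R,w=tip();g=eyes.grab_frame("scene")
b=blue(w);m=bluepix(g,proj(g,np.array([.558,.262,.05])),20);print(m)
x,e=tri([wray(w,s,(b[0]+b[2]/2,b[1]+b[3]/2)),ray(g,m[0])]);print("cap c",x.round(4),e,"tool",(R.T@(x-s["eef_pos"])).round(4))
E
```

```text
t 36.45 p [0.5499 0.3263 0.0948] xa -81.2 F [-0.2  0.4  0.1] op 0.45 q6 -2.83 q1 0.47
(310, 92, 27, 57)
30 [ 0.0878 -0.0014  0.0886] gz 0.038 L 0.1014
35 [ 0.0876 -0.0014  0.0802] gz 0.0189 L 0.107
40 [ 0.0874 -0.0014  0.0701] gz -0.0033 L 0.1142
s 0.0365
((268.6222222222222, 160.28444444444443), 37.5, ((268.6922912597656, 160.53846740722656), (12.75810432434082, 3.882901668548584), 56.3099365234375))
cap c [0.5609 0.2586 0.0467] [np.float64(0.0012), np.float64(0.0012)] tool [ 0.0686 -0.0006  0.0481]
```

Emit:
{"fn": "step_arm", "kwargs": {"steps": [{"offset": [0, 0, -1], "roll": 0}, {"offset": [0, 0, -2], "roll": 0}, {"offset": [0, 0, -3], "roll": 0}, {"offset": [0, 0, -4], "roll": 0}, {"offset": [0, 0, 0], "roll": 0}, {"offset": [0, 0, 0], "roll": 0}, {"offset": [0, 0, 0], "roll": 0}, {"offset": [0, 0, 0], "roll": 0}]}}

```text
clock: 37.35
eef_pos: [0.5487, 0.3257, 0.1931]
eef_rot: [2.383, -2.043, -0.002]
force: [-0.1, -0.1, -0.4]
opening: 0.448
gripper_force: 0.0
```

```bash
python3 - <<'E'
from tip import *
s,R,w=tip();g=eyes.grab_frame("scene")
b=blue(w);m=bluepix(g,proj(g,np.array([.558,.262,.05])),20);print(m)
x,e=tri([wray(w,s,(b[0]+b[2]/2,b[1]+b[3]/2)),ray(g,m[0])]);print("cap c",x.round(4),e)
if e[0]<.005 and np.linalg.norm(x-np.array([.5602,.2575,.0482]))<.007: print(job.sign_off())
E
```

```text
t 37.35 p [0.5487 0.3257 0.1931] xa -81.2 F [-0.1 -0.1 -0.4] op 0.448 q6 -2.83 q1 0.47
(313, 95, 17, 35)
30 [ 0.0867 -0.0036  0.2234] gz 0.1734 L 0.1001
35 [ 0.0866 -0.0035  0.2078] gz 0.1472 L 0.1057
40 [ 0.0864 -0.0034  0.1895] gz 0.117 L 0.1128
s 0.0361
((268.6222222222222, 160.28444444444443), 37.5, ((268.6922912597656, 160.53846740722656), (12.75810432434082, 3.882901668548584), 56.3099365234375))
cap c [0.5608 0.258  0.0472] [np.float64(0.0015), np.float64(0.0015)]
the job is handed in; nothing more can be done
None
```

I handed the job in at about 37 s: the marker lay in the rest, I pressed round, square and triangle in that order (forces suggest all three went fully down), and the cameras last showed it back in the trough, let go; the sign-off gave no verdict.

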